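Free the stuck scanner carriage and set it to its index

TASK

The clamp knob of the 3D scanner's carriage is stuck tight: break it loose with a short firm counter-clockwise twist and turn it on freely to its open stop. Slide the carriage along its rail until its pointer stands exactly opposite the tip of the wedge-shaped index block (not the round post), then turn the knob back clockwise until it snaps fully home, and let go. Leave the power supply and the pen beside the rail where they are.

Things in the scene. Friction and masses are not known exactly. Their poses are not given: they have to be found in the camera images.
- clamp_knob_grip (a point): Grip point of the black clamp knob (-y end of the carriage): a bar grip 14 mm thick, 50 long, 30 tall on a 48 mm disc. Point on the axis, 12 mm under the bar's end face, 18 above the disc, 93 above the bench. Axes turn with the knob: z = its axis outward, leaning 32 degrees from vertical towards the rail's -y end (lean the tool likewise); y = along the bar, x = across it. Home, x is square to the rail.
- clamp_knob (a joint): Knob angle, rad: 0 = home (tight, the start), growing counter-clockwise seen from outside, 1.5 = open stop. Stiff near home: about 0.3 N m over the first 0.2 rad, then it lets go and turns freely (under 0.05 N m) from 0.4 on. Turning back it is as stiff from 0.4 to 0.2, then snaps home. Home it brakes the carriage; from about 0.4 on the carriage is free.
- carriage (a joint): Position of the carriage along the rail in m, growing along the rail's y axis; 0 = mid rail, stops at -0.125 and 0.125. Unclamped it slides with about 2 N of friction and stays where it is left; it can be pushed along by the held knob.
- pointer_tip (a point): Tip of the small steel pointer on the carriage's side away from the robot, 34 mm above the bench, near mid-length of the carriage (aluminium, 125 x 70 mm, its top 46 mm above the bench). Axes: y along the rail, x along the pointer, away from the robot.
- scanner_top (a point): Top centre of the blue scanner (56 mm along the rail, 70 mm across it, its top 205 mm above the bench) that stands on the +y half of the carriage and slides with it; 96 mm along the rail from the knob's grip point.
- index_block: Steel wedge-shaped block, 34 mm wide, 41 long, 26 tall, fixed on the far ledge of the rail's base plate. Origin at its underside below the wedge's tip, which points to the rail; y along the rail (same sense as the pointer's y and the carriage joint). The pointer is opposite it when their y agree; the tips then are 2 mm apart.
- round_post: Plain round steel post, 22 mm diameter, 26 mm tall, on the same ledge on the other side of mid rail; origin at its underside at the edge nearest the rail. Not the place to go.
- rail: Rail on an aluminium base plate 175 x 420 mm, 10 mm thick, fixed to the bench; origin on the bench under the middle of the rail; y = along the rail, x = square to it, away from the robot.
- power_brick: Black power supply 50 x 110 x 30 mm beyond the rail's +y end; origin under its centre. Leave alone.
- marker_pen: White marker pen 130 mm long, 16 mm thick, beyond the rail's -y end; origin under its centre. Leave alone.

How it is judged:
By the outcome, as a careful person would: the job done as asked, in the order asked, and still so for the second after the job is handed in, with the robot touching nothing.
It also fails if it takes over 45 s, if anything falls off the work surface, if the arm or the gripper's body presses on something with over 40 N, if the wrist force passes 120 N, or if a joint passes its speed limit or range.

ROBOT

A 7-joint arm with a two-finger parallel gripper is mounted at the origin on the work surface. World frame = base frame: x ahead of the robot, y to its left, z up, the work surface at z = 0. Lengths are in m, angles in degrees, forces in N, time in s.
With the tool pointing down it reaches from about 0.425 to 0.875 m from the base axis. Payload 4.7 kg.
Tool frame: the origin (TCP) lies midway between the tips of the shut fingers; the grasp point (between the pads) lies 19 mm behind it; z points along the fingers, x is the direction in which the jaws open and shut, and the axes are right-handed (so a half turn about z gives the same grasp; the last joint's range is limited). The gripper opens to 87 mm and grips with 3 to 60 N. Pads are 19 mm wide; open, the fingers measure 117 mm over their backs; the gripper's body (75 mm by 190 mm) begins 51 mm behind the grasp point.
Start: joints at [65.38, 18.392, -4.016, 83.108, 1.295, 78.541, -3.26], TCP at [0.279, -0.587, 0.223] pointing down, gripper open.
Joint ranges: [-163.93, 163.93], [-17.29, 119.83], [-79.2, 71.16], [3.27, 140.29], [-89.18, 269.18], [5.43, 117.66], [-154.24, 154.24]. Speed limits (degrees/s): [147.25, 147.25, 180, 180, 180, 180, 180].

INTERFACE

Orientations are given as [roll, pitch, yaw] about the fixed x, y, z axes, in that order (R = Rz(yaw) Ry(pitch) Rx(roll)).
In Python, from cell import env gives the robot as it stands.
- The arm moves only by the tool carry_out, never from a script. Its argument "plan" is a list of rows, each an object with "grip": the closure, from 0 (fully open) to 1 (shut); "dp": the shift along the tool's x, y, z in m, a list of three; "rotation": the turn, a rotation vector about the tool's x, y, z in degrees, a list of three. In form: [{"grip": grip, "dp": [dx, dy, dz], "rotation": [wx, wy, wz]}, ...]. A call has 1 to 8 rows; each row shifts and turns the pose as measured when the row begins, along the tool's axes as they then stand; what a row does not reach is not made up. A row lasts 1/12 s, in which the tool goes at most 41.7 mm and 7.16 degrees, less where a joint would pass 70% of its speed; a pose out of reach is approached as far as the arm can. A call is refused whole if a number of a shift passes 0.0417 or a number of a turn 7.16, either way. A call with a gripper value outside its range is refused whole. The fingers move at their own pace and stop on an object; "force" is the grip in N (left out, the last holds). Time passes only in rows, so rows that do not move let the fingers close. It gives the time, the measured TCP pose, the force and the opening at its end, in the units of the state.
- env.get_obs(): the state, without advancing time (a new reading comes with each control period).
- env.read_camera(name): name is "scene" or "top"; returns the picture (384x512x3 uint8, red, green, blue); there is no depth.
- env.camera_params(name): a dict with "fx", "fy", "cx", "cy" (pixels), "k1" (the pictures are not rectified: a ray, as slopes to the right and down, at radius r is drawn at 1 + k1 r^2 times it, then the intrinsics apply), "R" (3x3) and "t" (3): a world point X has camera coordinates R X + t. Camera axes: x right, y down, z forward; pixel columns grow to the right and rows downward; lengths in m; the calibration is good to about 2 mm. A picture is of the moment at which its call begins. camera_params takes no time and is no camera call.
- env.sign_off(): hands the job in, once; it reports no verdict.
The state is a dict: "time_s": time; "qpos": joint angles; "joint_velocities": joint speeds; "effort": joint torques, N m; "tool_pos": TCP position; "tool_rot": TCP orientation; "force": force on the tool from outside, world axes, zero at the start; "wrist_torque": the same for the moment, N m; "grip_width": finger opening in m.
Only numpy, scipy, OpenCV 4.12 (cv2) and the standard library are available. Lean on these libraries where they do the work, as an engineer would, in place of code of your own. Each camera call takes 0.05 s, during which the arm holds its last target. There are 200 camera calls.

## Working session

There is one attempt and no reset: what is moved stays moved. The work goes in short steps, Python scripts to look and compute and a tool call to move; the robot and the scene stay as the last step left them, time stands still between calls to the robot, and variables do not carry over. Pictures are saved under pics/ and viewed, about 8 in all and at most 12, crops included, and the job is handed in when it is done.

Besides the shell and the picture viewer there is one more tool, called after "Request:" as name(argument=value, ...) on one line, values as JSON. carry_out: Moves the arm, as the interface text tells. Its arguments: {"type":"object","properties":{"plan":{"type":"array","items":{"type":"object","properties":{"grip":{"type":"number"},"dp":{"type":"array","items":{"type":"number"}},"rotation":{"type":"array","items":{"type":"number"}}}}},"force":{"type":"number"}},"required":["plan"]}

```bash
ls; mkdir -p pics
python3 - <<'E'
from cell import env
import cv2
for n in("scene","top"):
    cv2.imwrite(f"pics/{n}0.png",env.read_camera(n)[:,:,::-1]); p=env.camera_params(n); print(n,p)
print(env.get_obs())
E
```

```text
pics
scene {'fx': 495.5305642689411, 'fy': 495.5305642689411, 'cx': 256.1065043621131, 'cy': 191.35300828814698, 'k1': -0.15167456557274608, 'R': array([[-0.84846164,  0.52892112,  0.01884929],
       [ 0.33111414,  0.55826248, -0.76072756],
       [-0.41288773, -0.63920689, -0.64879756]]), 't': array([ 0.49708159, -0.14811127,  1.57629575])}
top {'fx': 392.05782202216324, 'fy': 392.05782202216324, 'cx': 260.3651388309822, 'cy': 185.49227411829392, 'k1': -0.05688633350062918, 'R': array([[ 0.02591641, -0.99946768, -0.0198164 ],
       [-0.99299493, -0.02345249, -0.11580611],
       [ 0.11527972,  0.02267886, -0.99307414]]), 't': array([0.06331852, 0.61918601, 1.02540615])}
{'time_s': 0.1, 'qpos': array([65.37974281, 18.43272949, -4.01746207, 83.16798177,  1.29480952,
       78.54199773, -3.26006145]), 'joint_velocities': array([-0.01113209, -0.03446091, -0.04893259, -0.31039662,  0.0736854 ,
       -0.02649849,  0.05094836]), 'effort': array([ 3.20358959e-04, -4.92573595e+01, -4.05710209e-01, -3.13396561e+01,
       -6.41827332e-02,  3.95120785e-02,  8.43223279e-05]), 'tool_pos': array([ 0.27885506, -0.58658871,  0.22159416]), 'tool_rot': array([ 1.79995237e+02,  9.74772567e-02, -6.45684183e+01]), 'force': array([0.70485061, 0.35279126, 0.03743743]), 'wrist_torque': array([ 0.00510083, -0.0108549 , -0.01467385]), 'grip_width': 0.08701712213519655}
```

View pics/scene0.png

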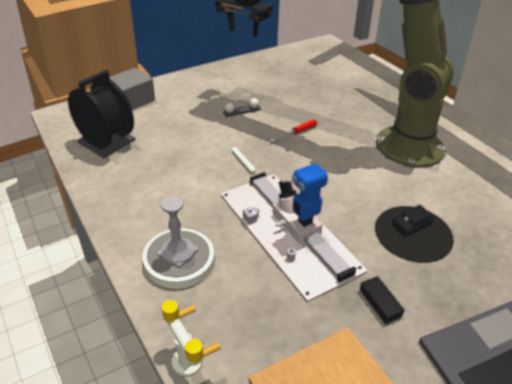

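View pics/top0.png

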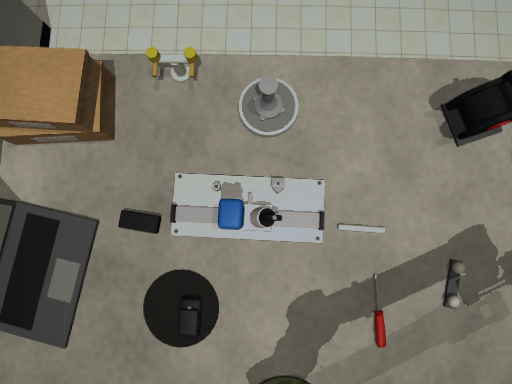

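The top view shows the base plate at about (172–325, 175–242), with the scanner at (231,213), the knob at (268,217), the wedge at (278,184), the post at (217,186) and the pointer near (250,197). I'll take enlarged crops next.

```bash
cat > h.py <<'E'
import numpy as np, cv2
from cell import env
from scipy.spatial.transform import Rotation as Ro
P={n:env.camera_params(n) for n in("scene","top")}
def proj(n,X):
    p=P[n]; c=np.atleast_2d(X)@np.array(p["R"]).T+p["t"]; s=c[:,:2]/c[:,2:]
    s=s*(1+p["k1"]*(s**2).sum(1,keepdims=True))
    return s*[p["fx"],p["fy"]]+[p["cx"],p["cy"]]
def unproj(n,uv,z):
    p=P[n]; K=np.array([[p["fx"],0,p["cx"]],[0,p["fy"],p["cy"]],[0,0,1]])
    s=cv2.undistortPoints(np.array([[uv]],float),K,np.array([p["k1"],0,0,0]))[0,0]
    # radial model is applied to rays: same as OpenCV k1
    d=np.array(p["R"]).T@np.array([s[0],s[1],1]); o=-np.array(p["R"]).T@p["t"]
    return o+d*(z-o[2])/d[2]
def crop(n,box,k,name,img=None):
    im=env.read_camera(n)[:,:,::-1] if img is None else img
    x0,y0,x1,y1=box
    c=cv2.resize(im[y0:y1,x0:x1],None,fx=k,fy=k,interpolation=cv2.INTER_CUBIC)
    for u in range(-(-x0//10)*10,x1,10): cv2.line(c,((u-x0)*k,0),((u-x0)*k,6 if u%50 else 14),(0,0,255),1)
    for v in range(-(-y0//10)*10,y1,10): cv2.line(c,(0,(v-y0)*k),(6 if v%50 else 14,(v-y0)*k),(0,0,255),1)
    cv2.imwrite(f"pics/{name}.png",c)
E
python3 - <<'E'
from h import *
a=cv2.imread("pics/top0.png");b=cv2.imread("pics/scene0.png")
crop("top",(165,168,335,248),4,"tc",a); crop("scene",(215,160,375,300),4,"sc",b)
for q in [(174,176),(326,180),(324,243),(171,237)]: print(q,unproj("top",q,.01).round(4))
E
```

```text
(174, 176) [0.6416 0.3222 0.01  ]
(326, 180) [ 0.6402 -0.1026  0.01  ]
(324, 243) [ 0.4667 -0.0985  0.01  ]
(171, 237) [0.4717 0.322  0.01  ]
```

View pics/tc.png

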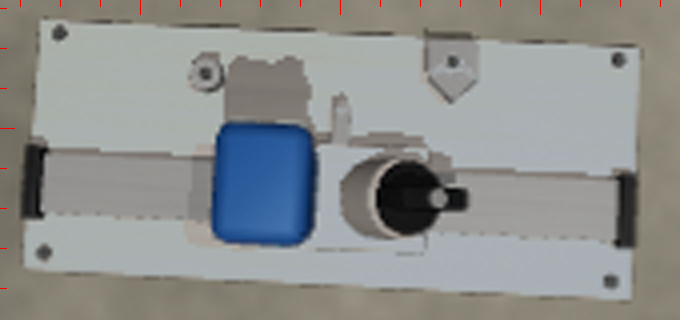

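View pics/sc.png

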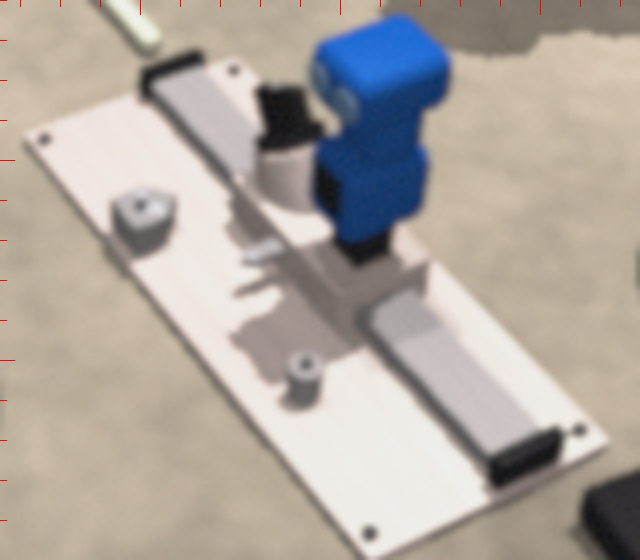

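Run:
```python
from h import *
f=lambda c,o:(c[0]/4+o[0]-.4,c[1]/4+o[1]-.4)
T=lambda c:f(c,(165,168)); S=lambda c:f(c,(215,160))
C=[unproj("top",T(q),.01) for q in [(40,20),(638,46),(632,298),(25,268)]]
for c in C: print("corner",c.round(4))
CS=[unproj("scene",S(q),.01) for q in [(370,558),(25,140),(608,440)]]
for c in CS: print("scorner(+x+y,+x-y,-x+y)",c.round(4))
o=np.mean(C,0); y=(C[0]+C[3]-C[1]-C[2]);y/=np.linalg.norm(y); x=np.array([y[1],-y[0],0])
print("o",o,"yaw",np.degrees(np.arctan2(y[1],y[0]))-90)
R=lambda X:((X-o)@np.array([x,y]).T).round(4)
for n,fn,pt,z in [("top",T,(341,97),.034),("scene",S,(243,258),.034),("top",T,(452,103),.036),("scene",S,(175,195),.036),("top",T,(438,198),.103),("top",T,(265,184),.205),("top",T,(205,72),.036),("scene",S,(305,362),.036)]:
    X=unproj(n,fn(pt),z); print(n,pt,X.round(4),"rail",R(X))
```

```text
corner [0.6513 0.321  0.01  ]
corner [ 0.6426 -0.0973  0.01  ]
corner [ 0.469  -0.0947  0.01  ]
corner [0.4783 0.3228 0.01  ]
scorner(+x+y,+x-y,-x+y) [0.6528 0.3219 0.01  ]
scorner(+x+y,+x-y,-x+y) [ 0.6454 -0.0879  0.01  ]
scorner(+x+y,+x-y,-x+y) [0.4806 0.3266 0.01  ]
o [0.56027606 0.11294801 0.01      ] yaw -1.2305356700377956
top (341, 97) [0.5997 0.1068 0.034 ] rail [ 0.0396 -0.0053]
scene (243, 258) [0.5955 0.1055 0.034 ] rail [ 0.0354 -0.0067]
top (452, 103) [0.5972 0.0315 0.036 ] rail [ 0.0387 -0.0806]
scene (175, 195) [0.6022 0.0359 0.036 ] rail [ 0.0436 -0.0761]
top (438, 198) [0.5306 0.0405 0.103 ] rail [-0.0282 -0.073 ]
top (265, 184) [0.5323 0.1399 0.205 ] rail [-0.0285  0.0263]
top (205, 72) [0.6143 0.1996 0.036 ] rail [0.0522 0.0878]
scene (305, 362) [0.6141 0.1997 0.036 ] rail [0.0519 0.0879]
```

```bash
cat >> h.py <<'E'
o=np.array([.5603,.1129,0]); yaw=-1.23
RR=Ro.from_euler('z',yaw,degrees=True).as_matrix()
def W(r): return o+RR@np.array(r,float)     # rail-aligned plate coords -> world
def inv(X): return RR.T@(np.array(X)-o)
c,s=np.cos(np.radians(32)),np.sin(np.radians(32))
zk=np.array([0,-s,c]); yk=np.array([0,c,s]); xk=np.array([1.,0,0])
def tool_R(ang=0):  # tool x across the bar, z into the knob, knob turned by ang deg
    B=RR@np.array([xk,-yk,-zk]).T
    return Ro.from_rotvec(RR@zk*np.radians(ang))*Ro.from_matrix(B)
def plan(p,R,n):
    ob=env.get_obs(); p0=ob["tool_pos"]; R0=Ro.from_euler('xyz',ob["tool_rot"],degrees=True)
    rv=(R0.inv()*R).as_rotvec(); d=(np.array(p)-p0)/n
    for k in range(n):
        Rk=R0*Ro.from_rotvec(rv*k/n)
        print((Rk.inv().apply(d)).round(4).tolist(),np.degrees(rv/n).round(2).tolist())
E
python3 - <<'E'
from h import *
a=cv2.imread("pics/top0.png");b=cv2.imread("pics/scene0.png")
g=np.array([-.0285,-.071,.093])
out=[]
for n,im,(x0,y0,x1,y1) in [("top",a,(235,190,305,240)),("scene",b,(265,170,320,225))]:
    k=8; C=cv2.resize(im[y0:y1,x0:x1],None,fx=k,fy=k,interpolation=cv2.INTER_CUBIC)
    q=lambda r:tuple(int(v) for v in ((proj(n,W(r))[0]-[x0,y0]+.5)*k))
    for h in (.012,-.018):
        pts=[q(g+sx*.007*xk+sy*.025*yk+h*zk) for sx,sy in((1,1),(1,-1),(-1,-1),(-1,1))]
        cv2.polylines(C,[np.array(pts)],True,(0,255,0) if h>0 else (0,255,255),1)
    t=np.linspace(0,6.28,40)
    cv2.polylines(C,[np.array([q(g-.018*zk+.024*(np.cos(u)*xk+np.sin(u)*yk)) for u in t])],True,(0,0,255),1)
    sc=np.array([-.0285,g[1]+.096,.205])
    cv2.polylines(C,[np.array([q(sc+[u*.035,v*.028,0]) for u,v in((1,1),(1,-1),(-1,-1),(-1,1))])],True,(255,255,0),1)
    out.append(cv2.resize(C,(560,440)) if 0 else C[:400])
w=[cv2.copyMakeBorder(i,0,400-i.shape[0],0,0,cv2.BORDER_CONSTANT) for i in out]
C=np.hstack(w); C=C[:,:]; C=cv2.resize(C,(800,int(400*800/C.shape[1]))); cv2.imwrite("pics/ov.png",C)
plan(W(g+ .10*zk),tool_R(0),16)
E
```

```text
[-0.0258, -0.0296, 0.0028] [1.79, -1.1, -3.85]
[-0.0237, -0.0311, 0.0042] [1.79, -1.1, -3.85]
[-0.0215, -0.0325, 0.0056] [1.79, -1.1, -3.85]
[-0.0191, -0.0337, 0.007] [1.79, -1.1, -3.85]
[-0.0167, -0.0346, 0.0085] [1.79, -1.1, -3.85]
[-0.0141, -0.0354, 0.0098] [1.79, -1.1, -3.85]
[-0.0115, -0.0359, 0.0112] [1.79, -1.1, -3.85]
[-0.0089, -0.0362, 0.0125] [1.79, -1.1, -3.85]
[-0.0062, -0.0363, 0.0138] [1.79, -1.1, -3.85]
[-0.0035, -0.0362, 0.015] [1.79, -1.1, -3.85]
[-0.0007, -0.0359, 0.0162] [1.79, -1.1, -3.85]
[0.002, -0.0353, 0.0173] [1.79, -1.1, -3.85]
[0.0047, -0.0345, 0.0183] [1.79, -1.1, -3.85]
[0.0073, -0.0335, 0.0193] [1.79, -1.1, -3.85]
[0.0099, -0.0323, 0.0201] [1.79, -1.1, -3.85]
[0.0124, -0.0309, 0.0209] [1.79, -1.1, -3.85]
```

View pics/ov.png

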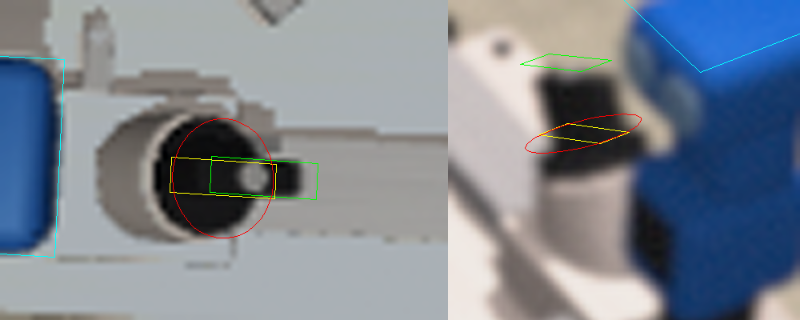

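Run:
```python
from h import *
for n,px,z in [("top",(266.8,217.3),.0777),("scene",(287.,193.7),.0777),("top",(255/6.4+234.5,178/6.4+189.5),.1032),("top",(300/6.4+234.5,178/6.4+189.5),.090),("scene",((578-448)/6.4+264.5,75/6.4+169.5),.1032)]:
    print(n,inv(unproj(n,px,z)).round(4))
g=np.array([-.0285,-.066,.093])
print([ (g+a*zk+b*yk).round(4).tolist() for a,b in((-.018,0),(.012,0),(.012,-.025))])
```

```text
top [-0.0286 -0.0546  0.0777]
scene [-0.0243 -0.0488  0.0777]
top [-0.0287 -0.0736  0.1032]
top [-0.0274 -0.0917  0.09  ]
scene [-0.0287 -0.0683  0.1032]
[[-0.0285, -0.0565, 0.0777], [-0.0285, -0.0724, 0.1032], [-0.0285, -0.0936, 0.0899]]
```

Request:
carry_out(plan=[{"grip": 0,"dp": [-0.0258,-0.0296,0.0028],"rotation": [1.79,-1.1,-3.85]},{"grip": 0,"dp": [-0.0237,-0.0311,0.0042],"rotation": [1.79,-1.1,-3.85]},{"grip": 0,"dp": [-0.0215,-0.0325,0.0056],"rotation": [1.79,-1.1,-3.85]},{"grip": 0,"dp": [-0.0191,-0.0337,0.007],"rotation": [1.79,-1.1,-3.85]},{"grip": 0,"dp": [-0.0167,-0.0346,0.0085],"rotation": [1.79,-1.1,-3.85]},{"grip": 0,"dp": [-0.0141,-0.0354,0.0098],"rotation": [1.79,-1.1,-3.85]},{"grip": 0,"dp": [-0.0115,-0.0359,0.0112],"rotation": [1.79,-1.1,-3.85]},{"grip": 0,"dp": [-0.0089,-0.0362,0.0125],"rotation": [1.79,-1.1,-3.85]}])

```text
time_s: 0.77
tool_pos: [0.3996, -0.293, 0.1955]
tool_rot: [-163.5, 4.9, -32.4]
force: [0.8, -0.8, 0.6]
grip_width: 0.0869
```

Run:
```python
from h import *
g=np.array([-.0285,-.065,.093])
print(W(g)); plan(W(g+ .06*zk),tool_R(0),8)
```

```text
[0.53041128 0.04852676 0.093     ]
[-0.0064, -0.0377, 0.0185] [1.72, -1.05, -3.81]
[-0.0036, -0.0375, 0.0197] [1.72, -1.05, -3.81]
[-0.0007, -0.037, 0.0209] [1.72, -1.05, -3.81]
[0.0021, -0.0363, 0.022] [1.72, -1.05, -3.81]
[0.0049, -0.0354, 0.023] [1.72, -1.05, -3.81]
[0.0076, -0.0343, 0.0239] [1.72, -1.05, -3.81]
[0.0103, -0.0329, 0.0248] [1.72, -1.05, -3.81]
[0.0129, -0.0314, 0.0255] [1.72, -1.05, -3.81]
```

Request:
carry_out(plan=[{"grip": 0,"dp": [-0.0064,-0.0377,0.0185],"rotation": [1.72,-1.05,-3.81]},{"grip": 0,"dp": [-0.0036,-0.0375,0.0197],"rotation": [1.72,-1.05,-3.81]},{"grip": 0,"dp": [-0.0007,-0.037,0.0209],"rotation": [1.72,-1.05,-3.81]},{"grip": 0,"dp": [0.0021,-0.0363,0.022],"rotation": [1.72,-1.05,-3.81]},{"grip": 0,"dp": [0.0049,-0.0354,0.023],"rotation": [1.72,-1.05,-3.81]},{"grip": 0,"dp": [0.0076,-0.0343,0.0239],"rotation": [1.72,-1.05,-3.81]},{"grip": 0,"dp": [0.0103,-0.0329,0.0248],"rotation": [1.72,-1.05,-3.81]},{"grip": 0,"dp": [0.0129,-0.0314,0.0255],"rotation": [1.72,-1.05,-3.81]}])

```text
time_s: 1.43
tool_pos: [0.5211, 0.0131, 0.1456]
tool_rot: [-147.6, -0.4, -0.0]
force: [1.2, -0.4, 0.2]
grip_width: 0.0872
```

Run:
```python
from h import *
g=np.array([-.0285,-.065,.093])
im=env.read_camera("scene")[:,:,::-1]; crop("scene",(215,110,375,230),5,"s1",im)
ob=env.get_obs(); print(ob["tool_pos"],ob["tool_rot"],ob["qpos"].round(1),tool_R(0).as_euler('xyz',degrees=True))
print(proj("scene",ob["tool_pos"]),proj("scene",W(g)),proj("scene",W(g+.012*zk)))
plan(W(g-.015*zk),tool_R(0),4)
```

```text
[0.52174299 0.02237622 0.14536685] [-147.10601583   -0.44789772    0.69166867] [ 44.6  15.5 -32.3 105.5 -25.3  71.   23.9] [-148.      0.     -1.23]
[[283.37496217 162.31763969]] [[285.23965427 185.03812471]] [[284.09917841 180.58223103]]
[0.0022, 0.0017, 0.0183] [-0.23, 0.16, 0.47]
[0.0021, 0.0016, 0.0183] [-0.23, 0.16, 0.47]
[0.0021, 0.0015, 0.0183] [-0.23, 0.16, 0.47]
[0.0021, 0.0014, 0.0183] [-0.23, 0.16, 0.47]
```

View pics/s1.png

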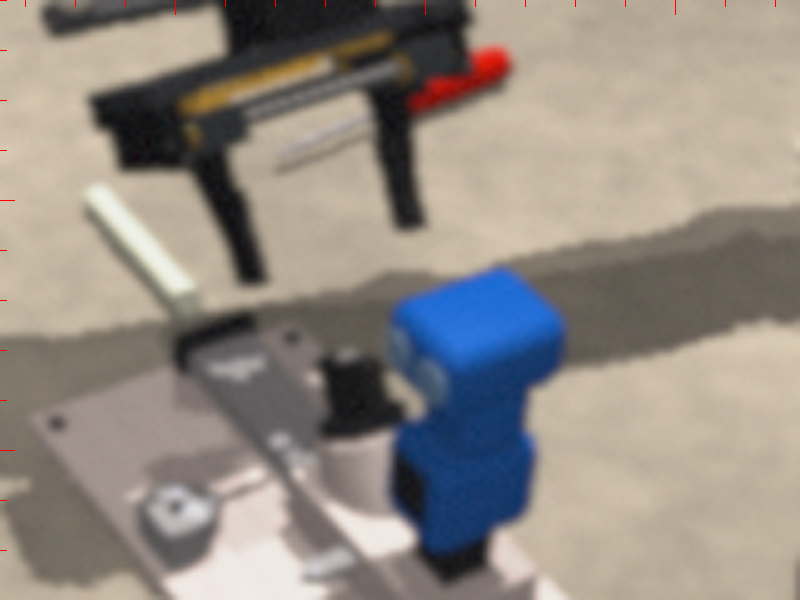

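The scene view puts the bar's end face at about (284,181), against a prediction of (284.1,180.6), so the knob estimate holds. The fingers straddle the bar, and I'm going in.

Request:
carry_out(plan=[{"grip": 0,"dp": [0.004,0.003,0.0183],"rotation": [-0.45,0.3,0.95]},{"grip": 0,"dp": [0.003,0.002,0.0183],"rotation": [-0.3,0.2,0.6]},{"grip": 0.2,"dp": [0.001,0.001,0.0183],"rotation": [-0.1,0.1,0.2]},{"grip": 0.3,"dp": [0,0,0],"rotation": [0,0,0]}])

```text
time_s: 1.82
tool_pos: [0.5296, 0.0531, 0.093]
tool_rot: [-147.8, 0.1, -0.7]
force: [-0.4, -0.2, -1.0]
grip_width: 0.0798
```

Run:
```python
from h import *
g=np.array([-.0285,-.065,.093])
ob=env.get_obs(); print(ob["tool_pos"],ob["tool_rot"],ob["grip_width"],ob["force"])
plan(W(g-.015*zk),tool_R(0),1)
```

```text
[0.5296469  0.05312951 0.09304329] [-1.47823038e+02  9.23548398e-02 -6.73509311e-01] 0.07980831545594377 [-0.43485172 -0.16985983 -0.96663084]
[0.0009, 0.004, 0.0126] [-0.18, 0.37, 0.42]
```

Request:
carry_out(plan=[{"grip": 0.3,"dp": [0.0009,0.004,0.0126],"rotation": [-0.18,0.37,0.42]},{"grip": 0.6,"dp": [0,0,0],"rotation": [0,0,0]},{"grip": 0.8,"dp": [0,0,0],"rotation": [0,0,0]},{"grip": 1,"dp": [0,0,0],"rotation": [0,0,0]},{"grip": 1,"dp": [0,0,0],"rotation": [0,0,0]},{"grip": 1,"dp": [0,0,0],"rotation": [0,0,0]}], force=60)

```text
time_s: 2.32
tool_pos: [0.5312, 0.053, 0.0825]
tool_rot: [-148.1, -0.0, -1.4]
force: [0.5, -0.1, 0.6]
grip_width: 0.0416
```

Run:
```python
from h import *
g=np.array([-.0285,-.065,.093])
ob=env.get_obs(); print(ob["tool_pos"],ob["tool_rot"],ob["grip_width"],ob["force"],ob["wrist_torque"])
plan(W(g-.015*zk),tool_R(0),1)
```

```text
[0.53119654 0.05302355 0.08247075] [-1.48072304e+02 -2.67401330e-02 -1.36676663e+00] 0.04163714354116994 [ 0.5129721  -0.08738511  0.56466403] [-0.61842566 -0.0783425  -0.01318397]
[-0.0007, -0.0018, 0.0037] [0.07, -0.1, -0.1]
```

Request:
carry_out(plan=[{"grip": 0.5,"dp": [-0.0007,-0.0018,0.0045],"rotation": [0,0,0]},{"grip": 1,"dp": [0,0,0],"rotation": [0,0,0]},{"grip": 1,"dp": [0,0,0],"rotation": [0,0,0]},{"grip": 1,"dp": [0,0,0],"rotation": [0,0,0]},{"grip": 1,"dp": [0,0,0],"rotation": [0,0,0]},{"grip": 1,"dp": [0,0,0],"rotation": [0,0,0]},{"grip": 1,"dp": [0,0,0],"rotation": [0,0,0]}], force=60)

```text
time_s: 2.9
tool_pos: [0.5306, 0.056, 0.081]
tool_rot: [-148.1, -0.1, -1.4]
force: [-3.7, -1.3, 1.3]
grip_width: 0.0137
```

Run:
```python
from h import *
g=np.array([-.0285,-.065,.093])
ob=env.get_obs(); print(ob["tool_pos"],ob["tool_rot"],ob["grip_width"],ob["force"],ob["wrist_torque"],ob["qpos"].round(1))
plan(W(g-.015*zk),tool_R(0),1)
```

```text
[0.53062242 0.0560478  0.08096848] [-1.48132279e+02 -6.13938526e-02 -1.36936719e+00] 0.013729119916359916 [-3.72028016 -1.32416027  1.25577351] [-0.48398326  0.45389693  0.41419212] [ 40.7  19.4 -32.8 109.2 -24.4  61.1  20.8]
[-0.0001, 0.0, 0.0008] [0.13, -0.13, -0.09]
```

Request:
carry_out(plan=[{"grip": 1,"dp": [0,0,0],"rotation": [0,0,-7]},{"grip": 1,"dp": [0,0,0],"rotation": [0,0,-7]},{"grip": 1,"dp": [0,0,0],"rotation": [0,0,-7]},{"grip": 1,"dp": [0,0,0],"rotation": [0,0,-7]}])

```text
time_s: 3.23
tool_pos: [0.5305, 0.056, 0.081]
tool_rot: [-151.4, -14.7, 23.6]
force: [-0.3, -0.2, 0.3]
grip_width: 0.0133
```

```bash
cat >> h.py <<'E'
def st(ang=None):
    ob=env.get_obs(); R=Ro.from_euler('xyz',ob["tool_rot"],degrees=True)
    rv=np.degrees((tool_R(0).inv()*R).as_rotvec()); 
    print("t",ob["time_s"],"pos",ob["tool_pos"].round(4),"rail",inv(ob["tool_pos"]).round(4),"turn rv(tool)",rv.round(1),"w",round(ob["grip_width"],4),"F",ob["force"].round(1),"T",ob["wrist_torque"].round(2),"q",ob["qpos"].round(0))
    return ob
E
python3 -c "
from h import *
st()"
```

```text
t 3.2333 pos [0.5305 0.056  0.081 ] rail [-0.0286 -0.0575  0.081 ] turn rv(tool) [ -0.2   0.1 -28.6] w 0.0133 F [-0.3 -0.2  0.3] T [-0.56  0.    0.01] q [ 45.  20. -37. 109. -22.  61.  48.]
```

Request:
carry_out(plan=[{"grip": 1,"dp": [0,0,0],"rotation": [0,0,-7.1]},{"grip": 1,"dp": [0,0,0],"rotation": [0,0,-7.1]},{"grip": 1,"dp": [0,0,0],"rotation": [0,0,-7.1]},{"grip": 1,"dp": [0,0,0],"rotation": [0,0,-7.1]},{"grip": 1,"dp": [0,0,0],"rotation": [0,0,-7.1]},{"grip": 1,"dp": [0,0,0],"rotation": [0,0,-7.1]},{"grip": 1,"dp": [0,0,0],"rotation": [0,0,-7.1]},{"grip": 1,"dp": [0,0,0],"rotation": [0,0,-7.1]}])

```text
time_s: 3.9
tool_pos: [0.5304, 0.056, 0.0809]
tool_rot: [-177.6, -31.8, 83.9]
force: [-0.1, -0.3, -0.6]
grip_width: 0.0134
```

```bash
python3 -c "
from h import *
st()"
```

```text
t 3.9 pos [0.5304 0.056  0.0809] rail [-0.0287 -0.0576  0.0809] turn rv(tool) [ -0.2   0.  -85.9] w 0.0134 F [-0.1 -0.3 -0.6] T [-0.51 -0.08 -0.07] q [ 53.  23. -48. 109. -17.  60. 101.]
```

Request:
carry_out(plan=[{"grip": 1,"dp": [0,0,0],"rotation": [0,0,-1.5]},{"grip": 1,"dp": [0,0,0],"rotation": [0,0,-1.5]}])

```text
time_s: 4.07
tool_pos: [0.5304, 0.0559, 0.0809]
tool_rot: [-179.5, -32.0, 87.6]
force: [0.1, 0.0, 0.1]
grip_width: 0.014
```

Run:
```python
from h import *
ob=st()
p=inv(ob["tool_pos"]); R=Ro.from_euler('xyz',ob["tool_rot"],degrees=True)
plan(W(p+[0,-.073,0]),R,8)
```

```text
t 4.0667 pos [0.5304 0.0559 0.0809] rail [-0.0287 -0.0576  0.0809] turn rv(tool) [ -0.1   0.1 -89. ] w 0.014 F [0.1 0.  0.1] T [-0.38  0.46 -0.93] q [ 54.  24. -48. 109. -17.  59. 104.]
[-0.0077, 0.0001, -0.0048] [0.0, 0.0, 0.0]
[-0.0077, 0.0001, -0.0048] [0.0, 0.0, 0.0]
[-0.0077, 0.0001, -0.0048] [0.0, 0.0, 0.0]
[-0.0077, 0.0001, -0.0048] [0.0, 0.0, 0.0]
[-0.0077, 0.0001, -0.0048] [0.0, 0.0, 0.0]
[-0.0077, 0.0001, -0.0048] [0.0, 0.0, 0.0]
[-0.0077, 0.0001, -0.0048] [0.0, 0.0, 0.0]
[-0.0077, 0.0001, -0.0048] [0.0, 0.0, 0.0]
```

Request:
carry_out(plan=[{"grip": 1,"dp": [-0.0077,0.0001,-0.0048],"rotation": [0,0,2]},{"grip": 1,"dp": [-0.0077,0.0001,-0.0048],"rotation": [0,0,0]},{"grip": 1,"dp": [-0.0077,0.0001,-0.0048],"rotation": [0,0,0]},{"grip": 1,"dp": [-0.0077,0.0001,-0.0048],"rotation": [0,0,0]},{"grip": 1,"dp": [-0.0077,0.0001,-0.0048],"rotation": [0,0,0]},{"grip": 1,"dp": [-0.0077,0.0001,-0.0048],"rotation": [0,0,0]},{"grip": 1,"dp": [-0.0077,0.0001,-0.0048],"rotation": [0,0,0]},{"grip": 1,"dp": [-0.0077,0.0001,-0.0048],"rotation": [0,0,0]}])

```text
time_s: 4.73
tool_pos: [0.5285, -0.0185, 0.0809]
tool_rot: [-178.5, -32.3, 85.1]
force: [3.2, 2.6, -2.7]
grip_width: 0.0135
```

Run:
```python
from h import *
st()
a=env.read_camera("top")[:,:,::-1];b=env.read_camera("scene")[:,:,::-1]
cv2.imwrite("pics/top2.png",a);cv2.imwrite("pics/scene2.png",b)
A=cv2.resize(a[175:215,250:300],None,fx=8,fy=8,interpolation=cv2.INTER_CUBIC)
B=cv2.resize(b[190:240,235:285],None,fx=8,fy=8,interpolation=cv2.INTER_CUBIC)
A=cv2.copyMakeBorder(A,0,80,0,0,cv2.BORDER_CONSTANT)
cv2.imwrite("pics/m1.png",np.hstack([A,B]))
st()
```

```text
t 4.7333 pos [ 0.5285 -0.0185  0.0809] rail [-0.029  -0.132   0.0809] turn rv(tool) [ -0.1   0.6 -86.9] w 0.0135 F [ 3.2  2.6 -2.7] T [-0.4  -0.55 -0.79] q [ 58.  25. -46. 106. -15.  64. 108.]
t 4.8333 pos [ 0.5285 -0.0208  0.0809] rail [-0.0289 -0.1344  0.0809] turn rv(tool) [ -0.2   0.6 -86.7] w 0.0134 F [ 1.  -2.   1.9] T [-0.81  0.06 -0.3 ] q [ 58.  25. -45. 106. -15.  64. 108.]
```

View pics/m1.png

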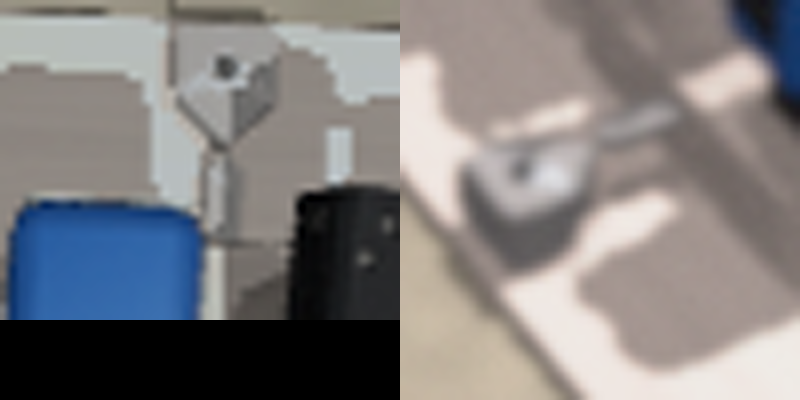

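The top crop has the pointer almost opposite the wedge tip, near column 278, but the arm was still settling. I'll look again at rest with a larger zoom.

Run:
```python
from h import *
F=[env.read_camera("top").astype(float) for _ in range(4)]
a=np.mean(F,0)[:,:,::-1].astype(np.uint8); cv2.imwrite("pics/top3.png",a)
x0,y0,k=264,175,20
A=cv2.resize(a[y0:y0+30,x0:x0+30],None,fx=k,fy=k,interpolation=cv2.INTER_CUBIC)
for u in range(x0,x0+30,2): cv2.line(A,(int((u-x0+.5)*k),0),(int((u-x0+.5)*k),4 if u%10 else 14),(0,0,255),1)
for u in range(y0,y0+30,2): cv2.line(A,(0,int((u-y0+.5)*k)),(4 if u%10 else 14,int((u-y0+.5)*k)),(0,0,255),1)
cv2.imwrite("pics/m2.png",A)
g=cv2.cvtColor(a,cv2.COLOR_BGR2GRAY)
for r in range(178,206): print(r,*g[r,268:292])
st()
```

```text
178 187 187 182 137 147 155 151 151 152 156 155 154 150 149 148 154 181 186 187 186 182 178 153 150
179 187 187 182 137 152 156 157 156 156 157 157 157 157 158 159 158 164 187 187 187 187 187 187 187
180 187 186 170 114 147 156 157 157 156 157 157 157 157 158 159 158 156 144 187 187 187 187 187 187
181 187 186 172 115 147 156 157 157 157 158 164 158 158 158 159 158 151 135 136 135 144 176 187 187
182 187 185 170 114 147 157 156 158 159 91 90 136 159 158 159 155 125 135 134 134 135 135 143 177
183 187 185 170 114 147 157 157 159 160 81 81 111 184 143 118 108 119 136 136 136 136 136 139 157
184 186 185 170 114 147 158 168 178 154 109 87 146 163 124 107 108 118 135 135 136 136 137 137 147
185 177 186 171 119 158 168 180 174 180 180 175 180 176 126 122 108 118 135 135 135 135 135 135 146
186 177 186 178 175 160 172 166 165 161 172 156 130 106 113 118 113 117 136 136 137 136 137 137 145
187 167 186 178 173 122 157 158 157 161 160 156 131 111 106 113 115 119 136 136 137 136 136 136 136
188 145 176 179 174 125 122 157 158 157 161 157 130 107 107 101 89 121 138 138 139 138 138 139 139
189 14
[... 1101 characters left out ...]
55 168 174 161 125 145 158 119 108 116 135 137 136 137 138 133 72 11 11 13 12
201 56 55 54 53 56 93 133 125 146 158 119 109 120 134 136 135 136 136 131 64 12 19 29 16
202 69 69 69 67 64 60 66 103 150 146 119 109 120 134 135 135 135 135 131 85 27 25 28 15
203 82 81 81 80 77 71 66 91 146 146 120 109 121 136 138 138 139 138 125 43 13 18 24 14
204 92 92 93 92 87 79 70 71 110 144 107 109 122 139 139 139 139 138 125 43 11 9 9 12
205 93 93 94 94 89 81 72 70 95 107 94 83 90 105 107 124 116 113 85 28 11 9 10 12
t 5.0333 pos [ 0.5285 -0.0181  0.0809] rail [-0.0289 -0.1316  0.0809] turn rv(tool) [ -0.2   0.6 -86.9] w 0.0131 F [ 1.  -2.7 -0. ] T [-1.   -0.17 -0.58] q [ 58.  25. -46. 106. -15.  64. 108.]
```

View pics/m2.png

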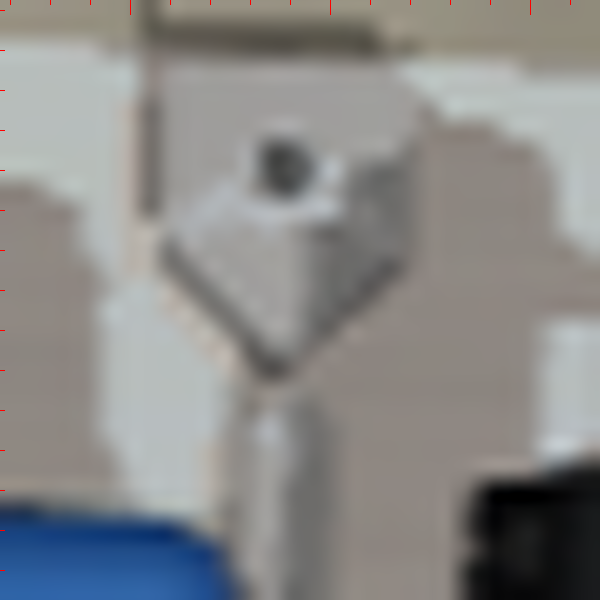

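Run:
```python
from h import *
g=cv2.cvtColor(cv2.imread("pics/top0.png"),cv2.COLOR_BGR2GRAY)
for r in range(189,206): print(r,*g[r,243:258])
for r in range(186,197): print(r,*g[r,268:290])
print("cam",-P["top"]["R"].T@P["top"]["t"])
print("wedge tip base@277.45,193.5",inv(unproj("top",(277.45,193.5),.01)))
print("px of column shift per height", proj("top",W([.0415,-.08,.01])),proj("top",W([.0415,-.08,.036])),proj("top",W([.0395,-.08,.034])),proj("top",W([.02,-.08,.034])),proj("top",W([.0395,-.08,.01])))
st()
```

```text
189 174 174 174 174 174 174 174 174 174 174 174 174 174 174 174
190 174 174 174 174 174 174 174 174 174 174 174 174 174 174 174
191 174 174 173 174 173 173 169 131 173 174 174 174 174 174 174
192 174 173 174 173 169 122 122 122 132 174 174 174 174 174 174
193 174 174 174 174 169 122 125 140 142 174 174 174 174 174 174
194 174 174 174 174 168 116 137 146 149 163 174 174 174 174 174
195 174 174 174 172 161 130 161 162 160 152 174 174 174 174 175
196 174 174 174 174 162 128 150 160 147 151 174 174 174 174 174
197 174 174 174 173 162 128 148 147 145 135 174 174 174 174 174
198 174 174 174 174 163 136 147 147 144 135 175 174 175 174 174
199 135 174 174 173 163 137 148 148 148 156 174 174 174 174 174
200 134 173 174 173 162 138 148 147 149 157 174 174 174 174 174
201 122 123 123 121 105 137 148 147 149 156 174 174 174 169 124
202 83 123 124 121 106 137 148 147 147 140 126 126 126 126 126
203 80 101 100 99 109 147 149 148 145 121 124 125 125 125 126
204 70 136 174 174 172 171 169 166 160 134 140 134 127 121 119
205 81 174 175 175 175 175 175 175 175 175 174 175 175 175 175
186 174 173 166 1
[... 770 characters left out ...]
74 174 174 174 174 174 174 174 174 174
195 174 174 174 174 174 174 174 174 174 174 174 174 174 174 174 174 174 174 174 174 174 174
196 174 174 174 174 174 174 174 174 174 174 174 174 174 174 174 174 174 175 174 175 174 174
cam [0.49499905 0.05455123 1.0912646 ]
wedge tip base@277.45,193.5 [ 0.04076214 -0.08067405  0.01      ]
px of column shift per height [[277.21797455 193.22395666]] [[277.43807228 192.29840831]] [[277.38940068 193.10567104]] [[277.08257552 200.28283129]] [[277.18725233 193.94246513]]
t 5.0333 pos [ 0.5285 -0.0181  0.0809] rail [-0.0289 -0.1316  0.0809] turn rv(tool) [ -0.2   0.6 -86.9] w 0.0131 F [ 1.  -2.7 -0. ] T [-1.   -0.17 -0.58] q [ 58.  25. -46. 106. -15.  64. 108.]
```

Request:
carry_out(plan=[{"grip": 1,"dp": [0,0,0],"rotation": [0,0,0]},{"grip": 1,"dp": [0,0,0],"rotation": [0,0,0]},{"grip": 1,"dp": [0,0,0],"rotation": [0,0,0]},{"grip": 1,"dp": [0,0,0],"rotation": [0,0,0]}])

```text
time_s: 5.37
tool_pos: [0.5286, -0.0178, 0.0809]
tool_rot: [-178.5, -32.1, 85.2]
force: [1.3, -2.1, 0.2]
grip_width: 0.0135
```

Run:
```python
from h import *
F=[]
for _ in range(4):
    a=env.read_camera("top");F.append(cv2.cvtColor(a,cv2.COLOR_RGB2GRAY)); st() if _ in(0,3) else print(inv(env.get_obs()["tool_pos"])[1])
cv2.imwrite("pics/top4.png",a[:,:,::-1])
for f in (F[0],F[-1]):
  for r in range(191,205,1): print(r,*f[r,270:285])
  print()
```

```text
t 5.4167 pos [ 0.5286 -0.0178  0.0809] rail [-0.0289 -0.1313  0.0809] turn rv(tool) [ -0.2   0.5 -86.9] w 0.0136 F [ 1.4 -1.8  0.3] T [-0.92  0.01 -0.54] q [ 58.  25. -46. 106. -15.  64. 108.]
-0.13133097147829736
-0.13135231201369643
t 5.5667 pos [ 0.5286 -0.0178  0.0809] rail [-0.0289 -0.1313  0.0809] turn rv(tool) [ -0.2   0.5 -86.9] w 0.0135 F [ 1.6 -1.6  1.3] T [-0.84 -0.08 -0.58] q [ 58.  25. -46. 106. -15.  64. 108.]
191 188 188 186 180 175 126 123 155 105 104 100 138 138 138 137
192 187 187 187 186 177 169 81 113 101 114 134 135 135 135 136
193 187 188 187 188 181 109 105 79 104 135 135 136 135 136 136
194 187 188 187 187 182 134 137 145 124 135 135 134 134 135 135
195 187 187 187 187 181 115 141 156 110 125 137 137 138 137 137
196 187 187 187 187 174 132 170 170 118 116 131 137 137 138 138
197 187 187 187 181 112 130 162 156 118 111 130 136 136 137 137
198 187 188 188 181 112 130 163 156 112 111 131 137 138 138 138
199 187 186 186 181 112 131 163 156 108 112 132 138 138 139 138
200 140 156 177 162 108 130 163 156 107 111 131 137 137 137 137
201 54 58 89 121 106 120 163 156 1
[... 378 characters left out ...]
136 135 136 136
194 187 187 187 188 182 135 136 145 124 135 135 135 135 135 134
195 187 187 188 187 181 114 141 156 109 125 137 137 137 137 137
196 187 187 187 187 174 130 161 156 119 120 132 137 137 138 138
197 187 187 187 181 112 131 162 156 109 111 130 136 136 136 137
198 187 187 187 181 112 130 164 163 112 112 131 138 138 138 137
199 187 186 186 181 112 131 163 156 107 111 132 138 138 139 139
200 140 156 177 162 108 130 163 156 107 112 136 137 137 137 138
201 55 57 89 120 110 140 163 156 108 112 136 136 136 136 136
202 68 68 62 64 85 141 158 108 107 112 136 136 136 135 136
203 81 79 74 63 72 141 158 108 108 113 138 139 139 139 139
204 93 90 81 72 66 91 109 108 107 113 139 140 139 140 139
```

Request:
carry_out(plan=[{"grip": 1,"dp": [-0.0018,0,-0.0011],"rotation": [0,0,0]},{"grip": 1,"dp": [0,0,0],"rotation": [0,0,0]},{"grip": 1,"dp": [0,0,0],"rotation": [0,0,0]},{"grip": 1,"dp": [0,0,0],"rotation": [0,0,0]}])

```text
time_s: 5.9
tool_pos: [0.5285, -0.0186, 0.0809]
tool_rot: [-178.5, -32.2, 85.2]
force: [1.7, -1.0, -0.1]
grip_width: 0.0134
```

Run:
```python
from h import *
st()
a=env.read_camera("top")[:,:,::-1];b=env.read_camera("scene")[:,:,::-1]
cv2.imwrite("pics/top5.png",a);cv2.imwrite("pics/scene5.png",b);st()
f=cv2.cvtColor(a,cv2.COLOR_BGR2GRAY)
for r in range(191,205): print(r,*f[r,270:285])
A=cv2.resize(a[178:208,265:293],None,fx=14,fy=14,interpolation=cv2.INTER_CUBIC)
x0,y0=243,196
B=cv2.resize(b[y0:y0+30,x0:x0+28],None,fx=14,fy=14,interpolation=cv2.INTER_CUBIC)
# lines: through wedge tip / pointer along rail x at z .035 for several y
for yy in (-.0804,):
    for im,n,ox,oy in((A,"top",265,178),(B,"scene",x0,y0)):
        q=[tuple(int(v) for v in (proj(n,W([xx,yy,.036]))[0]-[ox,oy]+.5)*14) for xx in(.0,.09)]
        cv2.line(im,q[0],q[1],(0,255,0),1)
cv2.imwrite("pics/m3.png",np.hstack([A,B]))
```

```text
t 5.9 pos [ 0.5285 -0.0186  0.0809] rail [-0.0289 -0.1322  0.0809] turn rv(tool) [ -0.1   0.6 -87. ] w 0.0134 F [ 1.7 -1.  -0.1] T [-0.85 -0.17 -0.66] q [ 58.  25. -46. 106. -15.  64. 108.]
t 6.0 pos [ 0.5285 -0.0186  0.0809] rail [-0.0289 -0.1322  0.0809] turn rv(tool) [ -0.1   0.5 -87. ] w 0.0135 F [ 2.4 -1.6 -0.2] T [-0.74 -0.18 -0.66] q [ 58.  25. -46. 106. -15.  64. 108.]
191 187 187 187 180 175 125 123 160 153 104 101 138 137 138 138
192 187 187 187 186 177 170 98 119 138 113 135 135 135 135 136
193 187 187 187 187 186 170 105 79 104 135 135 135 136 136 136
194 187 187 187 187 182 135 134 133 124 134 134 135 135 135 135
195 187 187 187 187 183 135 130 156 110 124 137 137 137 137 137
196 187 187 187 187 181 115 146 175 117 114 125 137 137 137 138
197 187 187 187 187 172 120 162 164 118 118 124 136 136 136 137
198 187 187 187 187 173 120 162 157 107 110 124 137 138 137 138
199 187 186 186 186 173 121 162 157 107 110 125 137 138 138 138
200 129 157 179 171 159 119 162 157 107 110 123 137 136 136 138
201 55 53 58 112 158 109 163 157 107 111 129 136 136 136 136
202 69 68 64 58 67 130 163 156 107 111 129 136 136 135 136
203 81 81 75 68 70 116 157 108 108 111 132 138 138 139 139
204 93 92 84 75 69 81 109 108 108 111 133 139 139 140 139
```

View pics/m3.png

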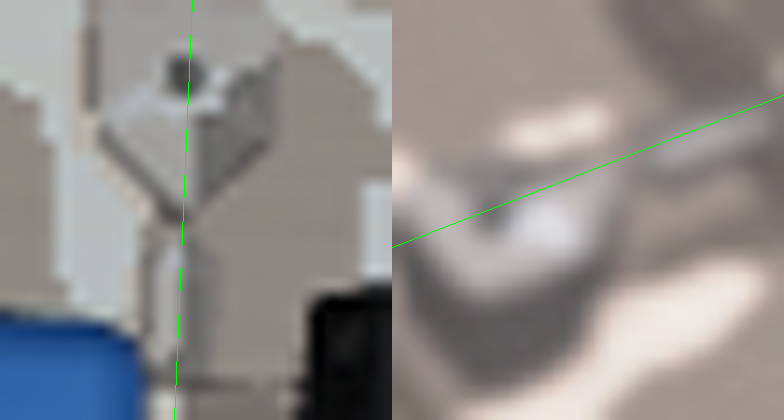

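Request:
carry_out(plan=[{"grip": 1,"dp": [-0.0018,0,-0.0011],"rotation": [0,0,0]},{"grip": 1,"dp": [0,0,0],"rotation": [0,0,0]},{"grip": 1,"dp": [0,0,0],"rotation": [0,0,0]}])

```text
time_s: 6.25
tool_pos: [0.5285, -0.02, 0.0809]
tool_rot: [-178.6, -32.3, 85.2]
force: [2.6, 1.2, -0.6]
grip_width: 0.0137
```

Run:
```python
from h import *
st()
a=env.read_camera("top")[:,:,::-1];b=env.read_camera("scene")[:,:,::-1];st()
cv2.imwrite("pics/top6.png",a);cv2.imwrite("pics/scene6.png",b)
f=cv2.cvtColor(a,cv2.COLOR_BGR2GRAY)
for r in range(191,205): print(r,*f[r,270:285])
f=cv2.cvtColor(b,cv2.COLOR_BGR2GRAY)
for r in range(200,214): print(r,*f[r,243:275])
print(proj("scene",W([.0415,-.0804,.036])),proj("scene",W([.0395,-.0804,.034])),proj("scene",W([.0315,-.0804,.034])),proj("scene",W([.0315,-.0904,.034])))
```

```text
t 6.25 pos [ 0.5285 -0.02    0.0809] rail [-0.0289 -0.1335  0.0809] turn rv(tool) [ -0.1   0.6 -87. ] w 0.0137 F [ 2.6  1.2 -0.6] T [-0.69 -0.25 -0.74] q [ 58.  25. -46. 106. -15.  64. 108.]
t 6.35 pos [ 0.5285 -0.02    0.0809] rail [-0.029  -0.1335  0.0809] turn rv(tool) [ -0.1   0.6 -87. ] w 0.0133 F [ 2.7  0.3 -0.3] T [-0.78 -0.21 -0.69] q [ 58.  25. -46. 106. -15.  64. 108.]
191 187 187 187 179 175 125 123 159 153 104 101 138 137 138 137
192 187 187 187 186 177 170 97 119 137 113 135 135 135 136 136
193 187 187 187 187 186 171 105 79 104 135 135 136 136 136 136
194 187 187 187 187 187 182 135 137 145 123 134 134 134 135 135
195 187 187 187 187 187 181 117 151 155 111 131 137 137 137 137
196 187 187 187 187 187 174 130 163 162 107 114 137 137 138 137
197 187 187 187 186 178 174 140 162 163 112 112 136 136 136 137
198 187 187 187 186 178 174 141 163 155 107 112 137 138 138 138
199 152 187 186 186 173 114 141 162 155 107 112 138 138 138 138
200 130 154 155 175 157 110 140 162 155 107 112 137 137 137 137
201 54 52 56 86 116 107 130 158 107 108 118 136 136 136 136
202 69 68 66 62 62 8
[... 1421 characters left out ...]
 134 137 142 149 151 146 133 118 109 103 103 101 105
210 173 177 185 185 178 154 125 119 145 179 199 202 196 185 173 152 139 144 148 146 148 149 149 149 144 134 121 111 108 104 103 105
211 137 155 175 185 181 159 124 119 158 197 217 218 207 187 167 140 134 146 150 151 149 146 142 138 130 126 122 117 113 108 106 104
212 114 131 161 181 182 168 145 147 180 208 218 219 212 187 157 130 129 144 144 143 140 133 127 123 123 121 122 121 118 114 109 106
213 104 106 140 170 183 182 174 177 191 200 204 207 199 173 141 119 129 139 137 131 131 131 132 129 132 133 132 133 132 124 113 108
[[258.17202208 207.10346224]] [[258.81594617 207.41773   ]] [[261.44999044 206.39795728]] [[259.47261777 204.16374842]]
```

Run:
```python
from h import *
p=np.array([-.0286,-.1335,.0809]); plan(W(p),tool_R(75),2); plan(W(p),tool_R(29),8)
```

```text
[0.0, 0.0002, 0.0] [0.2, -0.19, 6.01]
[0.0, 0.0002, 0.0] [0.2, -0.19, 6.01]
[0.0, 0.0, 0.0] [0.03, -0.06, 7.25]
[0.0, 0.0, 0.0] [0.03, -0.06, 7.25]
[0.0, 0.0, 0.0] [0.03, -0.06, 7.25]
[0.0, 0.0, 0.0] [0.03, -0.06, 7.25]
[0.0, 0.0, 0.0] [0.03, -0.06, 7.25]
[0.0, 0.0, 0.0] [0.03, -0.06, 7.25]
[0.0, 0.0, 0.0] [0.03, -0.06, 7.25]
[0.0, 0.0, 0.0] [0.03, -0.06, 7.25]
```

Request:
carry_out(plan=[{"grip": 1,"dp": [0,0.0003,0],"rotation": [0,0,6.5]},{"grip": 1,"dp": [0,0,0],"rotation": [0,0,6.5]},{"grip": 1,"dp": [0,0,0],"rotation": [0,0,6.5]},{"grip": 1,"dp": [0,0,0],"rotation": [0,0,6.5]},{"grip": 1,"dp": [0,0,0],"rotation": [0,0,6.5]},{"grip": 1,"dp": [0,0,0],"rotation": [0,0,6.5]},{"grip": 1,"dp": [0,0,0],"rotation": [0,0,6.5]},{"grip": 1,"dp": [0,0,0],"rotation": [0,0,6.5]}])

```text
time_s: 7.02
tool_pos: [0.5286, -0.0198, 0.081]
tool_rot: [-152.5, -17.3, 27.9]
force: [2.6, -0.4, -1.4]
grip_width: 0.0137
```

Run:
```python
from h import *
st()
for _ in range(3): env.get_obs(); a=env.read_camera("top")[:,:,::-1]
b=env.read_camera("scene")[:,:,::-1];st()
cv2.imwrite("pics/top7.png",a);cv2.imwrite("pics/scene7.png",b)
f=cv2.cvtColor(a,cv2.COLOR_BGR2GRAY)
for r in range(191,204): print(r,*f[r,270:285])
f=cv2.cvtColor(b,cv2.COLOR_BGR2GRAY)
for r in range(202,212): print(r,*f[r,257:272])
```

```text
t 7.0167 pos [ 0.5286 -0.0198  0.081 ] rail [-0.0289 -0.1334  0.081 ] turn rv(tool) [  0.    0.4 -33.5] w 0.0137 F [ 2.6 -0.4 -1.4] T [-0.89 -0.53 -0.29] q [ 50.  22. -35. 106. -20.  65.  58.]
t 7.2167 pos [ 0.5286 -0.0198  0.081 ] rail [-0.0288 -0.1334  0.081 ] turn rv(tool) [  0.    0.4 -34. ] w 0.0136 F [ 1.8 -0.4 -0.7] T [-0.88 -0.5  -0.24] q [ 50.  23. -35. 106. -20.  65.  59.]
191 189 189 189 181 177 127 125 161 160 157 144 189 189 189 189
192 189 189 189 188 179 172 99 120 145 163 189 189 189 189 189
193 189 189 189 189 187 173 106 80 122 189 189 189 189 189 188
194 189 189 189 189 189 183 136 138 150 157 189 189 188 178 178
195 189 189 189 189 189 183 118 153 162 166 183 180 180 180 180
196 189 189 189 189 188 176 134 169 165 175 173 181 181 181 181
197 189 189 189 188 180 176 143 171 169 156 150 180 180 180 181
198 189 189 189 188 180 176 138 146 145 144 151 181 182 181 182
199 154 189 188 188 175 116 139 146 144 145 151 181 181 182 181
200 131 156 157 177 158 109 130 146 144 144 151 180 180 181 181
201 54 53 57 85 117 106 120 147 146 146 158 179 180 180 180
202 69 69 67 62 64 85 138 147 145 144 134 110 110 125 179
203 82 81 79 73 65 85 152 162 146 145 134 112 113 113 112
202 149 152 152 149 143 130 120 120 127 136 136 131 127 147 187
203 146 151 153 154 153 146 144 144 151 156 160 152 134 125 150
204 151 164 166 163 165 164 162 162 162 163 161 156 139 119 120
205 178 193 188 177 176 178 172 165 157 150 142 132 121 110 108
206 200 207 195 175 173 176 169 153 138 124 116 108 105 105 108
207 204 201 182 157 149 148 140 124 114 112 107 105 103 105 109
208 191 182 170 156 149 141 129 118 114 116 116 110 108 104 107
209 181 174 176 185 186 177 164 144 125 120 118 117 111 106 106
210 175 163 181 204 208 203 192 169 137 122 121 120 118 111 106
211 166 154 176 202 206 196 183 164 133 122 120 119 119 117 112
```

The pointer and wedge tip agree to about 0.1 px in the top view (wedge about 277.75, pointer about 277.85). Scene profiles at the pre-turn position agreed within about 0.4 mm. Next I snap the knob home.

Request:
carry_out(plan=[{"grip": 1,"dp": [0,0,0],"rotation": [0,0,7]},{"grip": 1,"dp": [0,0,0],"rotation": [0,0,7]},{"grip": 1,"dp": [0,0,0],"rotation": [0,0,7]},{"grip": 1,"dp": [0,0,0],"rotation": [0,0,7]},{"grip": 1,"dp": [0,0,0],"rotation": [0,0,6]}])

```text
time_s: 7.63
tool_pos: [0.5287, -0.0198, 0.081]
tool_rot: [-147.8, -0.1, -1.7]
force: [2.2, -0.2, 0.1]
grip_width: 0.0135
```

```bash
python3 -c "
from h import *
st()"
```

```text
t 7.6333 pos [ 0.5287 -0.0198  0.081 ] rail [-0.0288 -0.1334  0.081 ] turn rv(tool) [0.2 0.3 0.3] w 0.0135 F [ 2.2 -0.2  0.1] T [-0.94 -0.53 -0.2 ] q [ 45.  21. -30. 106. -23.  65.  26.]
```

Request:
carry_out(plan=[{"grip": 1,"dp": [0,0,0],"rotation": [0,0,3]},{"grip": 1,"dp": [0,0,0],"rotation": [0,0,0]}])

```text
time_s: 7.8
tool_pos: [0.5287, -0.0199, 0.081]
tool_rot: [-148.0, 1.4, -4.0]
force: [2.4, -1.9, -0.4]
grip_width: 0.0136
```

Run:
```python
from h import *
st()
a=env.read_camera("top")[:,:,::-1];b=env.read_camera("scene")[:,:,::-1]
cv2.imwrite("pics/top8.png",a);cv2.imwrite("pics/scene8.png",b);st()
f=cv2.cvtColor(a,cv2.COLOR_BGR2GRAY)
for r in range(191,204): print(r,*f[r,270:285])
```

```text
t 7.8 pos [ 0.5287 -0.0199  0.081 ] rail [-0.0287 -0.1334  0.081 ] turn rv(tool) [0.1 0.3 3.1] w 0.0136 F [ 2.4 -1.9 -0.4] T [-1.1  -0.85  0.65] q [ 45.  21. -29. 106. -23.  65.  24.]
t 7.9 pos [ 0.5287 -0.0198  0.081 ] rail [-0.0287 -0.1333  0.081 ] turn rv(tool) [0.1 0.3 3. ] w 0.0137 F [ 1.2 -1.7  0.3] T [-1.06 -0.84  0.58] q [ 45.  21. -29. 106. -23.  65.  24.]
191 190 190 189 182 177 127 125 162 160 158 144 190 190 189 189
192 190 190 189 188 179 172 100 121 145 164 190 189 189 189 189
193 189 190 190 190 188 173 107 80 122 189 190 189 189 190 190
194 189 190 190 190 190 184 136 139 151 157 189 190 190 189 189
195 190 190 190 190 190 183 119 153 163 166 185 190 189 189 190
196 190 190 190 190 189 176 134 170 165 177 175 190 190 190 190
197 190 190 189 189 181 177 144 171 164 170 167 190 189 190 189
198 189 190 189 189 181 176 142 165 163 163 167 190 190 189 190
199 155 189 189 189 175 116 143 164 163 163 168 190 190 190 190
200 131 156 158 178 159 112 142 164 163 163 168 189 190 189 190
201 56 54 57 87 118 108 132 165 164 165 173 189 189 189 190
202 71 70 67 63 65 90 153 165 164 162 155 138 138 148 189
203 82 82 80 74 65 86 153 166 165 164 156 141 140 141 141
```

Request:
carry_out(plan=[{"grip": 1,"dp": [0,0,0],"rotation": [0,0,-2]},{"grip": 0.5,"dp": [0,0,0],"rotation": [0,0,0]},{"grip": 0,"dp": [0,0,0],"rotation": [0,0,0]},{"grip": 0,"dp": [0,0,0],"rotation": [0,0,0]},{"grip": 0,"dp": [0,0,0],"rotation": [0,0,0]},{"grip": 0,"dp": [0,0,-0.01],"rotation": [0,0,0]},{"grip": 0,"dp": [0,0,-0.03],"rotation": [0,0,0]},{"grip": 0,"dp": [0,0,-0.04],"rotation": [0,0,0]}])

```text
time_s: 8.57
tool_pos: [0.5185, -0.055, 0.1449]
tool_rot: [-147.1, 1.3, -1.3]
force: [0.3, 0.3, 1.3]
grip_width: 0.0521
```

Request:
carry_out(plan=[{"grip": 0,"dp": [0,0,-0.04],"rotation": [0,0,0]},{"grip": 0,"dp": [0,0,-0.04],"rotation": [0,0,0]},{"grip": 0,"dp": [0,0,-0.03],"rotation": [0,0,0]},{"grip": 0,"dp": [0,0,0],"rotation": [0,0,0]},{"grip": 0,"dp": [0,0,0],"rotation": [0,0,0]}])

```text
time_s: 8.98
tool_pos: [0.5194, -0.1239, 0.2499]
tool_rot: [-147.4, 0.9, -1.6]
force: [-0.2, 0.6, -1.1]
grip_width: 0.0832
```

Run:
```python
from h import *
st()
a=env.read_camera("top")[:,:,::-1];b=env.read_camera("scene")[:,:,::-1]
f=cv2.cvtColor(a,cv2.COLOR_BGR2GRAY)
for r in range(191,204): print(r,*f[r,270:285])
A=cv2.resize(a[172:247,240:315],(400,400),interpolation=cv2.INTER_CUBIC)
B=cv2.resize(b[165:240,225:300],(400,400),interpolation=cv2.INTER_CUBIC)
cv2.imwrite("pics/end.png",np.hstack([A,B]))
```

```text
t 8.9833 pos [ 0.5194 -0.1239  0.2499] rail [-0.0358 -0.2376  0.2499] turn rv(tool) [ 0.6 -0.6  0.9] w 0.0832 F [-0.2  0.6 -1.1] T [-0.63 -0.14 -0.05] q [ 51.  16. -27.  91. -22.  89.  26.]
191 187 186 186 179 173 125 122 159 157 155 141 187 187 186 186
192 187 186 187 185 176 169 97 118 142 161 187 186 187 187 186
193 187 186 186 186 185 170 105 78 119 186 186 186 186 186 187
194 186 187 186 186 187 181 134 136 148 154 186 186 186 186 187
195 186 186 187 187 186 180 116 150 160 163 182 186 187 186 186
196 187 186 186 186 186 173 133 172 162 173 172 187 186 187 186
197 187 186 187 186 178 174 140 161 161 167 165 186 187 186 186
198 186 186 186 186 178 173 139 162 160 160 165 186 187 187 187
199 151 186 186 186 172 114 140 161 160 160 165 186 186 187 187
200 129 153 155 175 156 110 139 162 160 160 165 187 186 186 186
201 54 52 55 86 116 106 129 162 161 161 170 186 186 186 186
202 68 67 65 60 62 89 150 162 161 159 152 135 135 145 186
203 81 80 78 72 64 83 150 162 162 161 153 137 138 137 138
```

View pics/end.png

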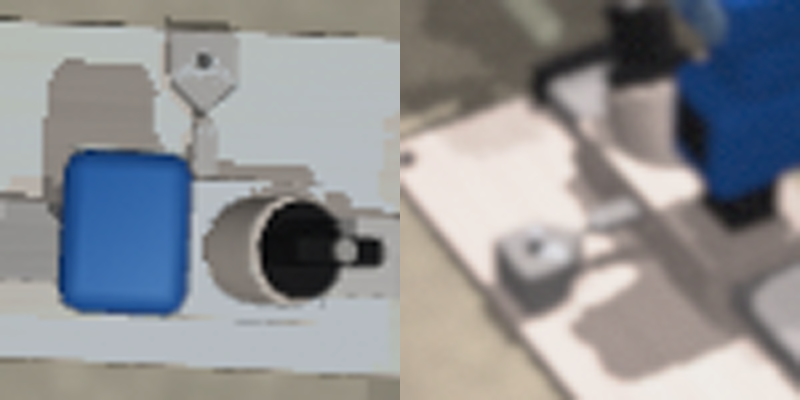

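The final view shows the bar along the rail (knob home) and the pointer near the tip. In this picture the pointer looks slightly past the tip, so I'll check it with a small rendered-model fit in both cameras before handing in.

```bash
cat > fit.py <<'E'
from h import *
from scipy.optimize import minimize
import sys
def poly(w,l,t,tip,y):  # pentagon pointing along -x (dir=+1) from tip
    return np.array([[0,0],[t,w/2],[l,w/2],[l,-w/2],[t,-w/2]])
S=8
def mask(n,pts,box):
    x0,y0,x1,y1=box; q=(proj(n,pts)-[x0,y0]+.5)*S-.5
    m=np.zeros(((y1-y0)*S,(x1-x0)*S),np.uint8); h=cv2.convexHull(q.astype(np.float32))
    cv2.fillConvexPoly(m,np.round(h*16).astype(np.int32),255,shift=4); return m>0
def P3(p2,z): return np.array([W([a,b,z]) for a,b in p2])
def layers(n,v,box,sig):
    wx,wy,px,py,pw,pt,th,lx,ly=v
    wd=poly(.034,.041,.017,0,0)+[wx,wy]
    pe=poly(pw,.06,pt,0,0)*[-1,1]+[px,py]
    sh=lambda p2,z:P3(p2+np.array([lx,ly])*(z-.01),.01)
    M=np.zeros(((box[3]-box[1])*S,(box[2]-box[0])*S),np.uint8)
    M[mask(n,np.vstack([P3(wd,.01),sh(wd,.036)]),box)]=1
    M[mask(n,np.vstack([sh(pe,.034-th),sh(pe,.034)]),box)]=1
    if n=="scene":  # far faces of the wedge seen: sides below the top
        pass
    for p2,z0,z1,k in((wd,.01,.036,2),(pe,.034-th,.034,6)):
        for i in range(5):
            j=(i+1)%5; M[mask(n,np.vstack([P3(p2[[i,j]],z0),P3(p2[[i,j]],z1)]),box)]=k+ (0 if (p2[i]+p2[j])[1]/2>p2[0,1]+1e-4 else 1)
        M[mask(n,P3(p2,z1),box)]=k+2
    out=[]
    for k in range(9):
        m=(M==k).astype(np.float32)
        if sig: m=cv2.GaussianBlur(m,(0,0),sig*S)
        out.append(cv2.resize(m,(box[2]-box[0],box[3]-box[1]),interpolation=cv2.INTER_AREA))
    return np.array(out)
def cost(v,n,g,box,sig,use,full=False):
    L=layers(n,v,box,sig); A=L[:,use].T; b=g[use]
    A2=np.vstack([A,np.eye(9)*.05]); b2=np.r_[b,np.full(9,130*.05)]
    x=np.linalg.lstsq(A2,b2,rcond=None)[0]; r=A@x-b
    c=np.sqrt(np.mean(np.minimum(np.abs(r),25)**2))
    return (c,x) if full else c
if __name__=="__main__":
    a=env.read_camera("top"); b=env.read_camera("scene")
    cv2.imwrite("pics/f_top.png",a[:,:,::-1]); cv2.imwrite("pics/f_scene.png",b[:,:,::-1])
    for n,im,box,sig in(("top",a,(267,180,288,199),.3),("scene",b,(244,200,272,222),.9)):
        g=cv2.cvtColor(im,cv2.COLOR_RGB2GRAY).astype(float)[box[1]:box[3],box[0]:box[2]]
        use=np.ones(g.shape,bool)
        hc=proj(n,W([.0585,-.0815,.036]))[0]; yy,xx=np.mgrid[box[1]:box[3],box[0]:box[2]]
        use&=np.hypot(xx-hc[0],yy-hc[1])>3
        if n=="scene": use&=~((yy>212)&(xx>260)); use&=~(((yy-206)*1+(xx-258)*.387<-3)); use&=xx<270
        best=None
        for dy in(-.003,0,.003):
            v0=np.array([.0415,-.081,.0395,-.081+dy,.010,.005,.006,.25,.04])
            s=np.diag([.002,.002,.002,.002,.002,.003,.003,.08,.05])
            r=minimize(cost,v0,args=(n,g,box,sig,use),method="Nelder-Mead",options=dict(initial_simplex=np.vstack([v0,v0+s]),maxfev=900))
            print(n,round(r.fun,2),r.x.round(4).tolist(),"dy(pointer-wedge) mm",round(1e3*(r.x[3]-r.x[1]),2))
            if best is None or r.fun<best.fun: best=r
        print(cost(best.x,n,g,box,sig,use,True)[1].round())
        for d in np.arange(-.002,.0031,.001):
            v=best.x.copy(); v[3]=v[1]+d; print(round(d*1e3,1),round(cost(v,n,g,box,sig,use),2),end="; ")
        print()
E
time python3 fit.py
```

```text
top 10.37 [0.0404, -0.0801, 0.0395, -0.0834, 0.0101, 0.004, 0.0072, 0.2108, 0.1189] dy(pointer-wedge) mm -3.35
top 10.29 [0.0402, -0.0803, 0.0405, -0.0832, 0.0085, 0.0046, 0.0062, 0.2995, 0.1343] dy(pointer-wedge) mm -2.94
top 10.27 [0.0405, -0.0801, 0.0409, -0.083, 0.0092, 0.0055, 0.0075, 0.2729, 0.1201] dy(pointer-wedge) mm -2.84
[180. 113.  68. 102. 157. 130. 372. 130. 163.]
-2.0 10.61; -1.0 11.14; 0.0 11.67; 1.0 11.85; 2.0 12.01; 3.0 12.22; 
scene 15.57 [0.0407, -0.0781, 0.0323, -0.0779, 0.0126, 0.0061, 0.0022, 0.3024, 0.0683] dy(pointer-wedge) mm 0.2
scene 15.65 [0.0407, -0.0781, 0.0383, -0.0787, 0.0106, 0.0078, 0.0028, 0.0918, 0.0895] dy(pointer-wedge) mm -0.68
scene 15.58 [0.0405, -0.0781, 0.0371, -0.0774, 0.0108, 0.0122, 0.002, 0.095, 0.0375] dy(pointer-wedge) mm 0.66
[196. 126. 100.  94. 190. 130. -70. 180. 156.]
-2.0 15.86; -1.0 15.63; 0.0 15.59; 1.0 15.68; 2.0 15.81; 3.0 16.03; 
real	0m15.347s
user	0m13.628s
sys	0m0.196s
```

Run:
```python
from fit import *
a=cv2.imread("pics/f_top.png"); n="top"; box=(267,180,288,199)
g=cv2.cvtColor(a,cv2.COLOR_BGR2GRAY).astype(float)[box[1]:box[3],box[0]:box[2]]
v=np.array([0.0405,-0.0801,0.0409,-0.083,0.0092,0.0055,0.0075,0.2729,0.1201])
use=np.ones(g.shape,bool)
c,x=cost(v,n,g,box,.3,use,True); L=layers(n,v,box,.3); m=np.tensordot(x,L,1)
print(g.astype(int)); print((m-g).round().astype(int))
```

```text
[[187 187 185 169 115 146 156 156 156 156 156 157 157 157 157 158 158 163
  186 186 186]
 [186 187 185 172 115 146 155 156 156 156 157 164 157 158 158 158 160 169
  187 187 186]
 [186 186 184 169 113 147 156 156 157 158  91  90 135 158 158 158 159 169
  187 186 186]
 [186 186 184 169 113 147 156 156 158 159  80  80 111 184 158 159 159 170
  186 186 186]
 [186 186 185 170 113 147 158 167 177 153 109  86 145 166 165 159 160 169
  186 186 186]
 [145 187 185 171 117 157 167 179 174 180 179 175 180 179 169 178 160 169
  186 186 186]
 [146 186 185 178 175 158 171 165 164 161 172 158 159 158 168 173 167 170
  186 187 186]
 [137 146 186 178 172 122 157 157 157 160 159 158 160 165 158 168 168 167
  187 186 186]
 [137 146 186 178 174 125 122 157 157 157 160 159 159 159 159 153 128 164
  187 186 186]
 [136 135 146 186 185 172 125 122 158 157 157 160 159 159 155 127 164 186
  186 186 187]
 [137 146 186 186 185 178 173 124 122 158 157 158 161 154 123 164 186 186
  187 186 187]
 [137 146 186 186 187 186 179 174 125 122 159 158 154 141 186 186 186 186
  186 186 186]
 [135 144 186 186 187 187 185 17
[... 1583 characters left out ...]
6  -6  -7  -6   1  -3  -8   3  -3  -1 -11  -1 -13  -6  -6  -6
   -6  -6  -6]
 [ 45  36  -6  -6  -7  -7  -5   4  -1  10  11  -2 -18 -11  -6  -6  -6  -6
   -6  -6  -7]
 [ 45  36  -6  -6  -6  -6  -7  -5   4  17  17   9 -19  -8  -6  -6  -7  -6
   -6  -6  -6]
 [ 45  36  -6  -7  -7  -7  -7  -6  -9 -12  -6  12  11 -11  -6  -7  -6  -6
   -6  -6  -7]
 [ 42  34  -6  -6  -6  -6  -6  -6  -9   8   2   3  -1 -12  -8  -6  -6  -6
   -6  -6  -6]
 [ 43  33  -6  -7  -6  -6  -6  -6  -6  -4  -8   1 -10  -2  -7  -6  -6  -7
   -7  -7  -7]
 [ 43  43  34  -6  -6  -6  -6   2  -7 -10   5   2  -4   5  -8  -7  -6  -7
   -6  -7  -6]
 [ 44  44  34  -6  -7  -6  -6   2  -6 -17  -4   3   3   6  -6  -6  -7  -6
   -7  -7  -7]]
```

Run:
```python
from fit import *
n="top"; box=(267,180,288,199)
for f in("f_top","top8"):
  a=cv2.imread(f"pics/{f}.png")
  g=cv2.cvtColor(a,cv2.COLOR_BGR2GRAY).astype(float)[box[1]:box[3],box[0]:box[2]]
  use=np.ones(g.shape,bool); use[:7,:]=False; use[:,:3]=False   # rows>=187: wedge front and pointer only
  for sig in(.25,.5):
    for gap in(.002,.003):
      c=lambda u:cost(np.r_[u[0],u[1],u[0]-gap,u[2:]],n,g,box,sig,use)
      bs=None
      for dy in(-.003,-.001,.001):
        v0=np.array([.0405,-.0802,-.0802+dy,.010,.005,.006,.25,.05]); s=np.diag([.002,.002,.002,.002,.003,.003,.08,.05])
        r=minimize(c,v0,method="Nelder-Mead",options=dict(initial_simplex=np.vstack([v0,v0+s]),maxfev=900))
        if bs is None or r.fun<bs.fun: bs=r
      print(f,sig,gap,round(bs.fun,2),bs.x.round(4).tolist(),"dy mm",round(1e3*(bs.x[2]-bs.x[1]),2), [round(c(np.r_[bs.x[:2],bs.x[1]+d,bs.x[3:]]),1) for d in(-.003,-.002,-.001,0,.001)])
```

```text
f_top 0.25 0.002 4.82 [0.0402, -0.0802, -0.0826, 0.0107, 0.0051, 0.0059, 0.2561, 0.0835] dy mm -2.39 [np.float64(5.2), np.float64(5.0), np.float64(6.5), np.float64(7.0), np.float64(7.3)]
f_top 0.25 0.003 4.84 [0.0402, -0.0803, -0.0825, 0.0103, 0.0051, 0.0082, 0.2955, 0.0848] dy mm -2.15 [np.float64(5.5), np.float64(4.9), np.float64(6.2), np.float64(7.0), np.float64(7.3)]
f_top 0.5 0.002 5.51 [0.0401, -0.0801, -0.0823, 0.0094, 0.0033, 0.0086, 0.3232, 0.087] dy mm -2.14 [np.float64(6.1), np.float64(5.6), np.float64(6.3), np.float64(7.0), np.float64(7.3)]
f_top 0.5 0.003 5.55 [0.0405, -0.0801, -0.0824, 0.0096, 0.0019, 0.0048, 0.3053, 0.0872] dy mm -2.31 [np.float64(6.0), np.float64(5.7), np.float64(6.4), np.float64(7.1), np.float64(7.4)]
top8 0.25 0.002 4.93 [0.0403, -0.0802, -0.0826, 0.0103, 0.0053, 0.0059, 0.2621, 0.0845] dy mm -2.34 [np.float64(5.3), np.float64(5.1), np.float64(6.6), np.float64(7.2), np.float64(7.4)]
top8 0.25 0.003 4.99 [0.0403, -0.0802, -0.0825, 0.0103, 0.0043, 0.0068, 0.2751, 0.0813] dy mm -2.26 [np.float64(5.5), np.float64(5.1), np.float64(6.5), np.float64(7.2), np.float64(7.5)]
top8 0.5 0.002 5.55 [0.0405, -0.0801, -0.0829, 0.0096, 0.0028, 0.0085, 0.2808, 0.1095] dy mm -2.74 [np.float64(5.7), np.float64(6.0), np.float64(6.7), np.float64(7.2), np.float64(7.5)]
top8 0.5 0.003 5.61 [0.0405, -0.0801, -0.0826, 0.0093, 0.0019, 0.0059, 0.3202, 0.1021] dy mm -2.44 [np.float64(6.0), np.float64(5.8), np.float64(6.6), np.float64(7.3), np.float64(7.5)]
```

Run:
```python
from fit import *
n="scene"; box=(244,200,272,222)
b=cv2.imread("pics/f_scene.png"); g=cv2.cvtColor(b,cv2.COLOR_BGR2GRAY).astype(float)[box[1]:box[3],box[0]:box[2]]
print(g.astype(int)[:16])
yy,xx=np.mgrid[box[1]:box[3],box[0]:box[2]]
hc=(249.6,210.1)
base=np.hypot(xx-hc[0],yy-hc[1])>2.5
base&=(xx<269)
for nm,use in(("wide",base),("tight",base&(yy>201)&~((yy>213)&(xx>259)))):
  for sig in(.7,1.,1.3):
    c=lambda u:cost(np.r_[u[0],u[1],u[0]-.002,u[2],.0105,.005,.006,.26,.085],n,g,box,sig,use)
    bs=None
    for dy in(-.003,0,.002):
      v0=np.array([.0405,-.0785,-.0785+dy]); r=minimize(c,v0,method="Nelder-Mead",options=dict(initial_simplex=np.vstack([v0,v0+np.eye(3)*.002])))
      if bs is None or r.fun<bs.fun: bs=r
    print(nm,sig,round(bs.fun,2),bs.x.round(4),"dy mm",round(1e3*(bs.x[2]-bs.x[1]),2),[float(round(c(np.r_[bs.x[:2],bs.x[1]+d]),1)) for d in(-.003,-.002,-.001,0,.001)])
```

```text
[[232 232 231 232 233 233 234 234 234 233 230 219 190 165 153 142 129 114
  106 104 104 105 107 116 141 182 217 230]
 [232 232 231 232 233 233 233 234 234 234 232 228 214 187 162 151 141 130
  116 109 108 113 119 119 122 146 185 219]
 [233 233 232 232 232 233 233 233 234 234 234 233 228 213 184 161 148 142
  131 126 130 139 147 147 136 129 147 187]
 [233 233 233 232 232 232 233 233 234 234 234 234 232 226 206 175 159 158
  156 154 161 170 176 174 160 136 126 148]
 [233 233 233 232 233 232 233 234 233 234 234 233 233 231 219 191 174 175
  178 181 182 183 185 179 165 142 119 121]
 [234 233 233 233 230 230 228 230 232 233 233 233 234 232 227 209 189 188
  191 187 182 177 170 158 142 126 112 106]
 [233 233 232 230 226 223 221 221 222 225 226 229 230 232 228 214 189 182
  183 175 162 151 138 124 113 105 104 109]
 [231 227 224 218 216 214 214 209 205 206 211 216 220 223 219 199 168 157
  159 146 132 128 126 117 108 104 106 109]
 [220 213 207 199 199 204 207 201 193 193 193 196 199 199 195 184 171 162
  157 145 134 135 140 135 122 112 106 107]
 [201 196 189 188 184 180 180 184 188 189 190 1
[... 578 characters left out ...]
2 175 163 140 115 115 131 144 138
  136 145 162 171 176 175 167 155 148 148]
 [ 90  96 122 151 174 181 179 174 165 155 138 120 106  98 110 136 155 169
  175 192 211 219 224 221 208 182 162 153]]
wide 0.7 17.69 [ 0.041  -0.0787 -0.0804] dy mm -1.66 [17.8, 17.7, 17.7, 17.8, 18.0]
wide 1.0 17.64 [ 0.0407 -0.0785 -0.0803] dy mm -1.8 [17.7, 17.7, 17.7, 17.8, 18.0]
wide 1.3 17.92 [ 0.0401 -0.0784 -0.0805] dy mm -2.18 [17.9, 17.9, 18.0, 18.1, 18.2]
tight 0.7 13.79 [ 0.041  -0.0782 -0.0796] dy mm -1.44 [14.0, 13.9, 13.8, 14.1, 14.7]
tight 1.0 13.52 [ 0.041  -0.0782 -0.0797] dy mm -1.53 [13.7, 13.6, 13.6, 13.8, 14.2]
tight 1.3 14.04 [ 0.0407 -0.0786 -0.0799] dy mm -1.28 [14.2, 14.1, 14.1, 14.1, 14.3]
```

Both cameras now put the pointer about 2 mm past the tip (top −2.2 mm, scene about −1.6 mm). I'll re-grip, loosen the knob, shift the carriage back about 2 mm and re-clamp.

Run:
```python
from h import *
st(); p=np.array([-.0286,-.1334,.081]); plan(W(p+.05*zk),tool_R(0),6)
```

```text
t 9.1833 pos [ 0.5185 -0.1216  0.2476] rail [-0.0368 -0.2353  0.2476] turn rv(tool) [ 0.7 -0.8  0.8] w 0.0863 F [-1.   1.1 -0.4] T [-0.7  -0.04  0.04] q [ 51.  17. -27.  91. -22.  89.  26.]
[0.0017, 0.0006, 0.0242] [-0.12, 0.14, -0.14]
[0.0017, 0.0005, 0.0242] [-0.12, 0.14, -0.14]
[0.0016, 0.0005, 0.0242] [-0.12, 0.14, -0.14]
[0.0015, 0.0005, 0.0242] [-0.12, 0.14, -0.14]
[0.0015, 0.0004, 0.0242] [-0.12, 0.14, -0.14]
[0.0014, 0.0004, 0.0242] [-0.12, 0.14, -0.14]
```

Request:
carry_out(plan=[{"grip": 0,"dp": [0.0017,0.0006,0.0242],"rotation": [-0.12,0.14,-0.14]},{"grip": 0,"dp": [0.0017,0.0005,0.0242],"rotation": [-0.12,0.14,-0.14]},{"grip": 0,"dp": [0.0016,0.0005,0.0242],"rotation": [-0.12,0.14,-0.14]},{"grip": 0.1,"dp": [0.0015,0.0005,0.0242],"rotation": [-0.12,0.14,-0.14]},{"grip": 0.2,"dp": [0.0015,0.0005,0.02],"rotation": [-0.12,0.14,-0.14]},{"grip": 0.3,"dp": [0,0,0],"rotation": [0,0,0]},{"grip": 0.3,"dp": [0,0,0],"rotation": [0,0,0]}])

```text
time_s: 9.77
tool_pos: [0.5207, -0.0508, 0.1372]
tool_rot: [-147.5, 0.9, -0.7]
force: [0.9, -0.6, 0.6]
grip_width: 0.068
```

Run:
```python
from h import *
st(); p=np.array([-.0286,-.1334,.081]); plan(W(p),tool_R(0),3)
```

```text
t 9.7667 pos [ 0.5207 -0.0508  0.1372] rail [-0.0361 -0.1645  0.1372] turn rv(tool) [ 0.5 -1.   0. ] w 0.068 F [ 0.9 -0.6  0.6] T [-0.62 -0.14  0.01] q [ 47.  19. -29. 102. -22.  74.  27.]
[0.0029, 0.0013, 0.0213] [-0.17, 0.34, -0.01]
[0.0027, 0.0013, 0.0213] [-0.17, 0.34, -0.01]
[0.0026, 0.0012, 0.0214] [-0.17, 0.34, -0.01]
```

Request:
carry_out(plan=[{"grip": 0.3,"dp": [0.0055,0.002,0.016],"rotation": [-0.4,0.8,0]},{"grip": 0.3,"dp": [0.002,0.001,0.018],"rotation": [0,0.2,0]},{"grip": 0.3,"dp": [0.0005,0.0005,0.018],"rotation": [0,0,0]},{"grip": 0.3,"dp": [0,0,0],"rotation": [0,0,0]}])

```text
time_s: 10.1
tool_pos: [0.53, -0.0269, 0.092]
tool_rot: [-147.9, -0.1, -1.3]
force: [-0.2, 0.2, -0.4]
grip_width: 0.0613
```

Run:
```python
from h import *
st(); p=np.array([-.0286,-.1334,.081]); plan(W(p),tool_R(0),1)
```

```text
t 10.1 pos [ 0.53   -0.0269  0.092 ] rail [-0.0273 -0.1404  0.092 ] turn rv(tool) [0.1 0.1 0. ] w 0.0613 F [-0.2  0.2 -0.4] T [-0.62  0.01  0.02] q [ 46.  21. -30. 105. -22.  67.  26.]
[-0.0014, -0.0001, 0.013] [-0.05, -0.11, -0.04]
```

Request:
carry_out(plan=[{"grip": 0.3,"dp": [-0.0014,-0.0001,0.012],"rotation": [0,0,0]},{"grip": 0.6,"dp": [0,0,0.003],"rotation": [0,0,0]},{"grip": 1,"dp": [0,0,0],"rotation": [0,0,0]},{"grip": 1,"dp": [0,0,0],"rotation": [0,0,0]},{"grip": 1,"dp": [0,0,0],"rotation": [0,0,0]},{"grip": 1,"dp": [0,0,0],"rotation": [0,0,0]},{"grip": 1,"dp": [0,0,0],"rotation": [0,0,0]},{"grip": 1,"dp": [0,0,0],"rotation": [0,0,0]}], force=60)

```text
time_s: 10.77
tool_pos: [0.5318, -0.0229, 0.0828]
tool_rot: [-148.1, -0.4, -1.6]
force: [0.8, -0.5, 0.3]
grip_width: 0.0221
```

Run:
```python
from h import *
st(); p=np.array([-.0286,-.1334,.081]); plan(W(p),tool_R(0),1)
```

```text
t 10.7667 pos [ 0.5318 -0.0229  0.0828] rail [-0.0256 -0.1364  0.0828] turn rv(tool) [-0.1  0.5  0.1] w 0.0221 F [ 0.8 -0.5  0.3] T [-0.63 -0.08  0.03] q [ 45.  21. -30. 106. -23.  66.  26.]
[-0.003, -0.0016, 0.003] [0.12, -0.51, -0.08]
```

Request:
carry_out(plan=[{"grip": 0.7,"dp": [-0.003,-0.0016,0.003],"rotation": [0,-0.4,0]},{"grip": 0.75,"dp": [0,0,0],"rotation": [0,0,0]}])

```text
time_s: 10.93
tool_pos: [0.529, -0.0201, 0.0813]
tool_rot: [-148.2, -0.1, -1.4]
force: [-1.0, 0.3, -0.9]
grip_width: 0.0231
```

Run:
```python
from h import *
st(); p=np.array([-.0286,-.1334,.081]); plan(W(p),tool_R(0),1)
```

```text
t 10.9333 pos [ 0.529  -0.0201  0.0813] rail [-0.0285 -0.1337  0.0813] turn rv(tool) [-0.2  0.1  0.1] w 0.0231 F [-1.   0.3 -0.9] T [-0.63 -0.07 -0.  ] q [ 45.  21. -30. 106. -22.  66.  26.]
[-0.0001, -0.0, 0.0004] [0.15, -0.13, -0.09]
```

Request:
carry_out(plan=[{"grip": 1,"dp": [0,0,0],"rotation": [0,0,0]},{"grip": 1,"dp": [0,0,0],"rotation": [0,0,0]},{"grip": 1,"dp": [0,0,0],"rotation": [0,0,0]},{"grip": 1,"dp": [0,0,0],"rotation": [0,0,0]},{"grip": 1,"dp": [0,0,0],"rotation": [0,0,-7]},{"grip": 1,"dp": [0,0,0],"rotation": [0,0,-7]},{"grip": 1,"dp": [0,0,0],"rotation": [0,0,-7]},{"grip": 1,"dp": [0,0,0],"rotation": [0,0,-7]}])

```text
time_s: 11.6
tool_pos: [0.5286, -0.0199, 0.0813]
tool_rot: [-151.4, -14.7, 23.6]
force: [-0.3, -0.0, 0.0]
grip_width: 0.0134
```

Request:
carry_out(plan=[{"grip": 1,"dp": [0,0,0],"rotation": [0,0,-7.1]},{"grip": 1,"dp": [0,0,0],"rotation": [0,0,-7.1]},{"grip": 1,"dp": [0,0,0],"rotation": [0,0,-7.1]},{"grip": 1,"dp": [0,0,0],"rotation": [0,0,-7.1]},{"grip": 1,"dp": [0,0,0],"rotation": [0,0,-7.1]},{"grip": 1,"dp": [0,0,0],"rotation": [0,0,-7.1]},{"grip": 1,"dp": [0,0,0],"rotation": [0,0,-7.1]},{"grip": 1,"dp": [0,0,0],"rotation": [0,0,-7.1]}])

```text
time_s: 12.27
tool_pos: [0.5284, -0.0201, 0.0812]
tool_rot: [-177.6, -31.8, 83.9]
force: [0.7, 0.3, -0.3]
grip_width: 0.0137
```

```bash
cat > ftop.py <<'E'
from fit import *
def ftop(name):
    n="top"; box=(267,180,288,199); a=env.read_camera("top")[:,:,::-1]; cv2.imwrite(f"pics/{name}.png",a)
    g=cv2.cvtColor(a,cv2.COLOR_BGR2GRAY).astype(float)[box[1]:box[3],box[0]:box[2]]
    print(g[11:].astype(int))
    use=np.ones(g.shape,bool); use[:7]=False; use[:,:3]=False
    c=lambda u:cost(np.r_[.0403,-.0802,.0383,u[0],.0105,.005,.006,.26,.085],n,g,box,.25,use)
    print("dy mm: cost",[(d,float(round(c([-.0802+d*1e-3]),2))) for d in np.arange(-3.5,2.6,.5)])
E
python3 - <<'E'
from ftop import *
st(); ftop("t9"); st()
E
```

```text
t 12.2667 pos [ 0.5284 -0.0201  0.0812] rail [-0.0291 -0.1336  0.0812] turn rv(tool) [ -0.2  -0.  -85.9] w 0.0137 F [ 0.7  0.3 -0.3] T [-0.46 -0.08 -0.12] q [ 57.  25. -45. 106. -15.  64. 106.]
[[138 146 188 188 187 186 180 175 126 123 159 153 104 101 138 138 138 137
  138 138 138]
 [135 145 187 187 187 187 186 177 171  98 119 137 113 135 135 135 135 136
  136 137 137]
 [136 146 187 187 188 187 188 186 171 105  79 105 135 136 136 135 136 136
  136 136 136]
 [136 145 187 188 187 187 187 188 182 135 137 145 123 135 135 135 135 135
  135 134 134]
 [138 147 187 187 187 187 187 187 181 117 151 155 111 131 137 137 137 137
  137 137 137]
 [138 147 187 188 188 187 187 187 175 134 173 156 113 118 138 137 138 138
  139 138 138]
 [137 138 147 187 188 187 187 179 174 142 168 155 109 112 137 136 137 137
  137 137 137]
 [137 137 146 187 187 187 187 179 174 141 157 107 107 112 138 138 138 137
  138 138 132]]
dy mm: cost [(np.float64(-3.5), 20.13), (np.float64(-3.0), 20.28), (np.float64(-2.5), 20.33), (np.float64(-2.0), 20.33), (np.float64(-1.5), 20.24), (np.float64(-1.0), 20.08), (np.float64(-0.5), 19.89), (np.float64(0.0), 19.68), (np.float64(0.5), 19.44), (np.float64(1.0), 19.22), (np.float64(1.5), 18.99), (np.float64(2.0), 18.79), (np.float64(2.5), 18.7)]
t 12.3167 pos [ 0.5284 -0.0201  0.0812] rail [-0.029  -0.1336  0.0812] turn rv(tool) [ -0.1   0.  -86.2] w 0.0137 F [-0.3  0.1 -1.4] T [-0.53 -0.   -0.23] q [ 57.  25. -45. 106. -15.  64. 107.]
```

Request:
carry_out(plan=[{"grip": 1,"dp": [0.0021,0,0.0013],"rotation": [0,0,1]},{"grip": 1,"dp": [0,0,0],"rotation": [0,0,0]},{"grip": 1,"dp": [0,0,0],"rotation": [0,0,0]},{"grip": 1,"dp": [0,0,0],"rotation": [0,0,0]}])

```text
time_s: 12.65
tool_pos: [0.5285, -0.0181, 0.0812]
tool_rot: [-176.7, -31.8, 82.3]
force: [0.3, -0.7, 1.4]
grip_width: 0.0136
```

Run:
```python
from h import *
st()
```

```text
t 12.65 pos [ 0.5285 -0.0181  0.0812] rail [-0.029  -0.1317  0.0812] turn rv(tool) [ -0.2   0.  -84.5] w 0.0136 F [ 0.3 -0.7  1.4] T [-0.49 -0.07  0.11] q [ 57.  25. -45. 106. -15.  64. 105.]
```

Moved +1.9 mm. Turning back to about 33°, where the lighting is clear, to check.

Request:
carry_out(plan=[{"grip": 1,"dp": [0,0.0003,0],"rotation": [0,0,6.5]},{"grip": 1,"dp": [0,0,0],"rotation": [0,0,6.5]},{"grip": 1,"dp": [0,0,0],"rotation": [0,0,6.5]},{"grip": 1,"dp": [0,0,0],"rotation": [0,0,6.5]},{"grip": 1,"dp": [0,0,0],"rotation": [0,0,6.5]},{"grip": 1,"dp": [0,0,0],"rotation": [0,0,6.5]},{"grip": 1,"dp": [0,0,0],"rotation": [0,0,6.5]},{"grip": 1,"dp": [0,0,0],"rotation": [0,0,6]}])

```text
time_s: 13.32
tool_pos: [0.5286, -0.018, 0.0813]
tool_rot: [-151.8, -15.4, 25.0]
force: [0.1, 0.0, -1.0]
grip_width: 0.0136
```

Run:
```python
from ftop import *
st(); ftop("t10"); st()
```

```text
t 13.3167 pos [ 0.5286 -0.018   0.0813] rail [-0.0288 -0.1315  0.0813] turn rv(tool) [ -0.2   0.  -30.1] w 0.0136 F [ 0.1  0.  -1. ] T [-0.65 -0.1   0.08] q [ 49.  22. -34. 106. -20.  65.  55.]
[[140 149 189 189 189 189 182 177 127 125 162 160 157 144 189 189 189 189
  189 180 181]
 [137 147 189 189 189 189 188 179 172  99 120 145 164 189 189 189 189 188
  180 180 180]
 [138 147 189 189 190 189 189 183 110 107  82 127 189 189 188 179 180 180
  180 180 181]
 [138 147 189 189 189 189 189 184 136 138 145 157 189 189 188 179 179 178
  178 178 178]
 [140 149 189 189 189 189 189 183 116 143 163 164 173 181 181 181 180 181
  181 181 181]
 [139 149 189 189 190 189 189 175 112 163 164 169 169 175 181 181 181 182
  182 182 182]
 [139 149 189 189 189 189 189 175 132 162 162 185 160 173 180 180 181 181
  181 181 181]
 [139 148 189 189 189 189 189 175 124 145 145 145 150 174 182 182 182 181
  182 182 182]]
dy mm: cost [(np.float64(-3.5), 8.26), (np.float64(-3.0), 8.09), (np.float64(-2.5), 7.98), (np.float64(-2.0), 8.04), (np.float64(-1.5), 7.83), (np.float64(-1.0), 7.14), (np.float64(-0.5), 6.57), (np.float64(0.0), 6.43), (np.float64(0.5), 6.68), (np.float64(1.0), 7.18), (np.float64(1.5), 7.89), (np.float64(2.0), 8.44), (np.float64(2.5), 8.58)]
t 13.3667 pos [ 0.5286 -0.0179  0.0813] rail [-0.0288 -0.1315  0.0813] turn rv(tool) [ -0.2   0.  -29.8] w 0.0136 F [-0.9 -0.4  0.3] T [-0.64 -0.02 -0.  ] q [ 49.  22. -34. 106. -20.  65.  54.]
```

The fit minimum is now at about −0.1 mm. Snapping home.

Request:
carry_out(plan=[{"grip": 1,"dp": [0,0,0],"rotation": [0,0,7]},{"grip": 1,"dp": [0,0,0],"rotation": [0,0,7]},{"grip": 1,"dp": [0,0,0],"rotation": [0,0,7]},{"grip": 1,"dp": [0,0,0],"rotation": [0,0,7]},{"grip": 1,"dp": [0,0,0],"rotation": [0,0,4]},{"grip": 1,"dp": [0,0,0],"rotation": [0,0,3]},{"grip": 1,"dp": [0,0,0],"rotation": [0,0,0]}])

```text
time_s: 13.95
tool_pos: [0.5288, -0.018, 0.0813]
tool_rot: [-148.6, 2.7, -5.6]
force: [-1.8, -2.2, -0.0]
grip_width: 0.0141
```

Run:
```python
from h import *
st()
```

```text
t 13.95 pos [ 0.5288 -0.018   0.0813] rail [-0.0287 -0.1315  0.0813] turn rv(tool) [-0.5  0.   5.1] w 0.0141 F [-1.8 -2.2 -0. ] T [-0.77 -0.5   1.17] q [ 44.  21. -29. 106. -23.  66.  21.]
```

At the home stop, with the moment up by about 1.2 N m. Next I relax, open and back off.

Request:
carry_out(plan=[{"grip": 1,"dp": [0,0,0],"rotation": [0,0,-4]},{"grip": 0.5,"dp": [0,0,0],"rotation": [0,0,0]},{"grip": 0,"dp": [0,0,0],"rotation": [0,0,0]},{"grip": 0,"dp": [0,0,0],"rotation": [0,0,0]},{"grip": 0,"dp": [0,0,0],"rotation": [0,0,0]},{"grip": 0,"dp": [0,0,-0.01],"rotation": [0,0,0]},{"grip": 0,"dp": [0,0,-0.03],"rotation": [0,0,0]},{"grip": 0,"dp": [0,0,-0.04],"rotation": [0,0,0]}])

```text
time_s: 14.62
tool_pos: [0.5228, -0.0537, 0.1466]
tool_rot: [-148.0, 1.1, -1.4]
force: [1.2, -0.9, 0.9]
grip_width: 0.0525
```

Request:
carry_out(plan=[{"grip": 0,"dp": [0,0,-0.04],"rotation": [0,0,0]},{"grip": 0,"dp": [0,0,-0.04],"rotation": [0,0,0]},{"grip": 0,"dp": [0,0,-0.03],"rotation": [0,0,0]},{"grip": 0,"dp": [0,0,0],"rotation": [0,0,0]},{"grip": 0,"dp": [0,0,0],"rotation": [0,0,0]},{"grip": 0,"dp": [0,0,0],"rotation": [0,0,0]}])

```text
time_s: 15.12
tool_pos: [0.5248, -0.1223, 0.2538]
tool_rot: [-148.5, 0.6, -2.0]
force: [0.7, -0.1, -0.6]
grip_width: 0.0853
```

Run:
```python
from ftop import *
ftop("t11"); st(); a=cv2.imread("pics/t11.png")
cv2.imwrite("pics/end2.png",cv2.resize(a[172:247,240:315],(600,600),interpolation=cv2.INTER_CUBIC))
```

```text
[[137 146 187 186 187 186 179 174 125 123 159 157 155 141 187 187 187 187
  187 187 186]
 [135 144 186 187 187 187 185 176 170  97 118 142 161 187 187 187 187 187
  187 187 187]
 [135 145 187 187 187 187 186 180 108 104  80 125 187 186 186 187 187 187
  187 187 187]
 [135 144 187 187 187 187 187 182 134 135 142 155 187 187 187 187 186 187
  187 187 187]
 [138 146 187 187 187 187 187 180 114 141 161 162 176 186 187 187 186 187
  187 187 187]
 [137 147 187 187 187 187 186 172 112 168 168 175 181 183 187 187 187 187
  187 187 187]
 [137 146 187 187 187 187 186 173 130 161 161 167 164 182 187 187 187 187
  187 187 187]
 [137 146 186 187 187 187 186 173 130 161 160 160 165 182 187 187 187 186
  187 187 187]]
dy mm: cost [(np.float64(-3.5), 7.67), (np.float64(-3.0), 7.48), (np.float64(-2.5), 7.37), (np.float64(-2.0), 7.33), (np.float64(-1.5), 7.02), (np.float64(-1.0), 6.14), (np.float64(-0.5), 5.35), (np.float64(0.0), 5.06), (np.float64(0.5), 5.3), (np.float64(1.0), 5.84), (np.float64(1.5), 6.84), (np.float64(2.0), 7.52), (np.float64(2.5), 7.72)]
t 15.1667 pos [ 0.5245 -0.1217  0.2533] rail [-0.0308 -0.2353  0.2533] turn rv(tool) [-0.4 -0.1  0.9] w 0.0861 F [-0.1  0.2  0.1] T [-0.64 -0.05 -0.03] q [ 51.  16. -26.  90. -22.  89.  25.]
```

View pics/end2.png

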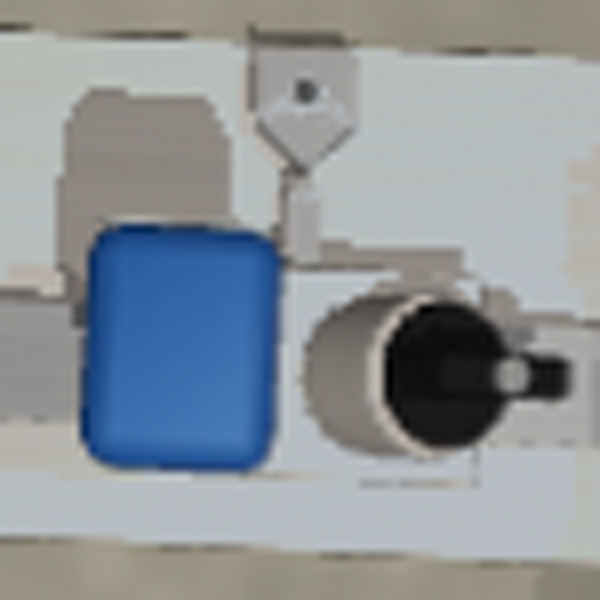

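The pointer (tip at about (303,178) in the crop) now stands opposite the wedge tip (about (303,172)). The fit gives 0 ± 0.5 mm. The bar lies along the rail, so the knob is home, and the gripper is clear. Handing in.

```bash
python3 -c "
from cell import env
print(env.sign_off())"
```

```text
the job is handed in; nothing more can be done
None
```

The job is handed in at about 15 s. The carriage is clamped with its pointer opposite the wedge tip, and the gripper is open and clear of everything.

**What I did:**
- I broke the knob loose counter-clockwise and turned it to its open stop at about 86°.
- I slid the carriage to the wedge, turned the knob back clockwise to its home stop, and let go.
- After that first release, a model fit put the pointer past the tip: 2.2 mm by the top camera, about 1.6 mm by the scene camera.
- I gripped the knob again, opened it to about 86°, moved the carriage back 1.9 mm, and clamped and released it again. So the sequence was done twice.

**Last checks:**
- **Pointer:** the last top-camera fit has its best match at 0 mm offset, good to roughly 0.5 mm. My earlier hand-read pixel estimate had wrongly called the first position good because it counted the pointer's shadow.
- **Scene camera:** I did not refit it after the correction. Its earlier reading, less the 1.9 mm move, implies about +0.3 mm, but its fit was poor.
- **Knob:** the home stop was felt as a torque rise of about 1.2 N m, and the bar lies along the rail in the last picture.
- **Power supply and pen:** I sent the arm nowhere near either, but did not measure them again at the end.

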